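Plug in a fixture locator and lay the straightedge against it

ROBOT

A 6-joint arm with a two-finger parallel gripper is mounted at the origin on the work surface. World frame = base frame: x ahead of the robot, y to its left, z up, the work surface at z = 0. Lengths are in m, angles in rad, forces in N, time in s.
With the tool pointing down it reaches from about 0.25 to 0.725 m from the base axis. Payload 4 kg.
Tool frame: the origin (TCP) lies midway between the tips of the shut fingers; the grasp point (between the pads) lies 19 mm behind it; z points along the fingers, x is the direction in which the jaws open and shut, and the axes are right-handed (so a half turn about z gives the same grasp; the last joint's range is limited). The gripper opens to 85 mm and grips with 20 to 120 N. Pads are 22 mm wide; open, the fingers measure 114 mm over their backs; the gripper's body (76 mm by 85 mm) begins 54 mm behind the grasp point. The pads swing forward as they close: fully open they stand 13 mm farther back than shut.
Start: joints at [1.222, 0.241, 0.005, 1.335, 0, 1.571], TCP at [0.171, 0.47, 0.231] pointing down, gripper open.
Joint ranges: [-2.72, 2.72], [-1.05, 1.87], [-1.09, 1.28], [-1.99, 2.15], [-1.42, 1.44], [-3.14, 3.14]. Speed limits (rad/s): [2.79, 2.79, 3.14, 3.14, 3.14, 3.14].

INTERFACE

Orientations are given as a rotation vector (axis times angle).
In Python, from cell import observe, snapshot, get_calibration, hand_in gives the robot as it stands. The module is installed in compiled form; this text tells all that it offers.
- The arm moves only by the tool step_arm, never from a script. Its argument "increments" is a list of rows, each an object of numbers: "hand": the opening, from 0 (shut) to 1 (fully open); "dx", "dy", "dz": the shift along the tool's x, y, z in mm; "yaw": the turn about the tool's z in rad. In form: [{"hand": .., "dx": .., "dy": .., "dz": .., "yaw": ..}, ...]. A call has 1 to 12 rows; each row shifts and turns the pose as measured when the row begins, along the tool's axes as they then stand; what a row does not reach is not made up. A row lasts 1/12 s, in which the tool goes at most 41.7 mm and 7.16 degrees, less where a joint would pass 70% of its speed; a pose out of reach is approached as far as the arm can. A call with a gripper value outside its range is refused whole. The fingers move at their own pace and stop on an object; "grip_force" is the grip in N (left out, the last holds). Time passes only in rows, so rows that do not move let the fingers close. It gives the time, the measured TCP pose, the force and the opening at its end, in the units of the state.
- observe(): the state, without advancing time (a new reading comes with each control period).
- snapshot(name): name is "scene" or "side" or "wrist"; returns the picture (420x560x3 uint8, red, green, blue); there is no depth.
- get_calibration(name): a dict with "vertical_fov" (degrees; the focal length in pixels is half the picture's height over the tangent of half this angle, whatever the lens; pixels are square), "cx", "cy" (the principal point, pixels), "cam_to_world" (4x4, takes a point from camera to world coordinates). Camera axes: x right, y up, looking along -z (the intrinsics and any distortion apply to the point x, -y, -z); pixel columns grow to the right and rows downward; lengths in m; the calibration is good to about 2 mm. The wrist camera is an equidistant fisheye: a pixel r from the principal point sees the ray r / f radians off the axis. A picture is of the moment at which its call begins: read the wrist's pose just before it. get_calibration takes no time and is no camera call; for the wrist camera it gives the pose at the moment of the call.
- hand_in(): hands the job in, once; it reports no verdict.
The state is a dict: "t": time; "joint_positions": joint angles; "qd": joint speeds; "tau": joint torques, N m; "ee_pos": TCP position; "tcp_rot": TCP orientation; "ft_force": force on the tool from outside, world axes, zero at the start; "moment": the same for the moment, N m; "finger_gap": finger opening in m.
Only numpy, scipy, OpenCV 4.12 (cv2) and the standard library are available. Lean on these libraries where they do the work, as an engineer would, in place of code of your own. Each camera call takes 0.05 s, during which the arm holds its last target.

TASK

Plug the loose locator block into the socket of the black fixture base until it is fully home, its brass pad facing the same way as that of the fixed locator, and let go of it. Then lay the straightedge flat on the base, roughly centred in front of the two locators, and bring it flush against both brass pads to check that they line up. Let go and leave everything there; do not disturb the other things on the bench.

Things in the scene. Friction and masses are not known exactly. Their poses are not given: they have to be found in the camera images.
- fixture: Black base plate fixed to the bench, 200 (x) x 220 (y) x 45 mm high; origin at the centre of its underside, z up, front -x. On it a fixed aluminium locator 40 (x) x 50 (y) x 50 mm high, centred at x +30, y -55 mm; its front face, a brass pad, lies at x = +10 mm. Socket at y +55 mm. The plate's top (z = 45 mm) is clear in front of the locators (x -100 to +10 mm).
- socket (a point): Centre of the socket's mouth in the plate's top, at x +30, y +55, z 45 mm of the fixture's frame, framed by a yellow line. Rectangular blind hole 32 (x) x 42 (y) mm, 32 mm deep, 2 mm chamfer: 1 mm of play on each side of the plug. Axes as the fixture's.
- locator: Loose locator, 0.3 to 0.55 kg, upright. Steel shank 30 (x) x 40 (y) x 30 mm high, edges rounded; above it, centred, an aluminium head 40 (x) x 50 (y) x 50 mm high. Origin: centre of the shank's underside, z up. The head's -x face is a brass pad, an 8 mm strip from above. Home, its axes agree with the fixture's, its head rests on the plate (origin at fixture z 15 mm), pad at fixture x 10 mm.
- pad (a point): Centre of the brass pad's outer face on the loose locator: x = -20, y = 0, z = 55 mm in the locator's frame.
- straightedge: Aluminium bar 34 (x) x 180 (y) x 28 mm (z), 0.25 to 0.45 kg, blue bands near its ends, lying on its 34 mm wide face. Origin at the centre of its underside, y along its length, z up; the same either way round. Slides on the plate under a low push of a few N. The 60 mm gap between the two locators leaves room for a finger behind it. Laid flush, its origin is at x -7, y about 0, z 45 mm of the fixture's frame.
- bin: Bystander: orange parts bin 120 x 100 x 55 mm with black blocks in it; origin under its centre. Leave alone.
- eyebolt: Bystander: brass-coloured lifting eye lying flat, 115 mm long, 18 mm high; origin under the ring's centre. Leave alone.
- housing: Bystander: cast aluminium housing, 110 mm wide, 100 mm high; origin under its centre. Leave alone.
- offcut: Bystander: wooden block 160 x 70 x 50 mm; origin under its centre. Leave alone.
Mind the look-alikes: they are no part of the job. Of the things shaped like the straightedge, the aluminium one is meant.

How it is judged:
By the outcome, as a careful person would: the job done as asked, in the order asked, and still so for the second after the job is handed in, with the robot touching nothing.
It also fails if it takes over 72 s, if anything falls off the work surface, if the arm or the gripper's body presses on something with over 40 N, if the wrist force passes 120 N, or if a joint passes its speed limit or range.

## Working session

There is one attempt and no reset: what is moved stays moved. The work goes in short steps, Python scripts to look and compute and a tool call to move; the robot and the scene stay as the last step left them, time stands still between calls to the robot, and variables do not carry over. Pictures are saved under pics/ and viewed, and the job is handed in when it is done.

Besides the shell and the picture viewer there is one more tool, called after "Request:" as a command line: name --argument value ..., lists and objects as JSON in quotes. step_arm: Moves the arm, as the interface text tells. Its arguments: {"type":"object","properties":{"increments":{"type":"array","items":{"type":"object","properties":{"hand":{"type":"number"},"dx":{"type":"number"},"dy":{"type":"number"},"dz":{"type":"number"},"yaw":{"type":"number"}}}},"grip_force":{"type":"number"}},"required":["increments"]}

```bash
mkdir -p pics; ls; python3 - <<'E'
from cell import *
import cv2, numpy as np
print(observe())
for n in ["scene","side","wrist"]:
    c=get_calibration(n); print(n,c)
    im=snapshot(n); cv2.imwrite(f"pics/a_{n}.png",im[:,:,::-1])
E
```

```text
pics
{'t': 0.0, 'joint_positions': array([1.22198161e+00, 2.41416781e-01, 3.73451293e-03, 1.33519225e+00,
       1.74118538e-05, 1.57081638e+00]), 'qd': array([ 0.00101028,  0.00037781, -0.00132312, -0.00038974,  0.00031605,
       -0.00102802]), 'tau': array([-1.87772516e-04, -3.72311997e+01,  2.52409941e+01,  1.68698811e-02,
        4.63452568e-05, -1.48490575e-06]), 'ee_pos': array([0.17067372, 0.46930433, 0.23041498]), 'tcp_rot': array([ 2.57226804,  1.8015644 , -0.00268848]), 'ft_force': array([-0.38995374,  0.89046477,  0.12002921]), 'moment': array([0.0254255 , 0.0172981 , 0.00943125]), 'finger_gap': 0.08536215834582644}
scene {'vertical_fov': 50.36586268428969, 'cx': 280.47103072439637, 'cy': 210.12671145064803, 'cam_to_world': array([[-0.68378191, -0.60980819,  0.40071969,  1.06429754],
       [ 0.72965992, -0.57610627,  0.36837206,  0.47855906],
       [ 0.00622083,  0.54427524,  0.83888364,  1.17919851],
       [ 0.        ,  0.        ,  0.        ,  1.        ]])}
side {'vertical_fov': 46.97700465134155, 'cx': 272.8416427250137, 'cy': 213.35492777125947, 'cam_to_world': array([[ 0.70357994,  0.48142674, -0.52268879, -0.28978192],
       [-0.71054706,  0.48686797, -0.50801816, -0.78702863],
       [ 0.0099069 ,  0.72882637,  0.68462688,  1.14747784],
       [ 0.        ,  0.        ,  0.        ,  1.        ]])}
wrist {'vertical_fov': 65.70646984690485, 'cx': 279.95618326395925, 'cy': 211.65053125976243, 'cam_to_world': array([[ 0.34186848, -0.90348012, -0.25855293,  0.10482407],
       [ 0.93974294,  0.32778747,  0.09715236,  0.49286532],
       [-0.00302481, -0.27618662,  0.96109927,  0.37325306],
       [ 0.        ,  0.        ,  0.        ,  1.        ]])}
```

View pics/a_scene.png

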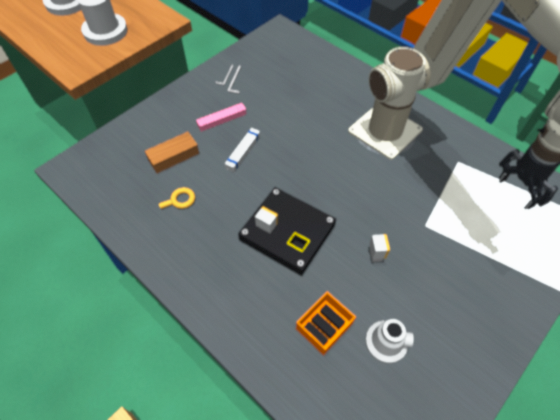

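View pics/a_side.png

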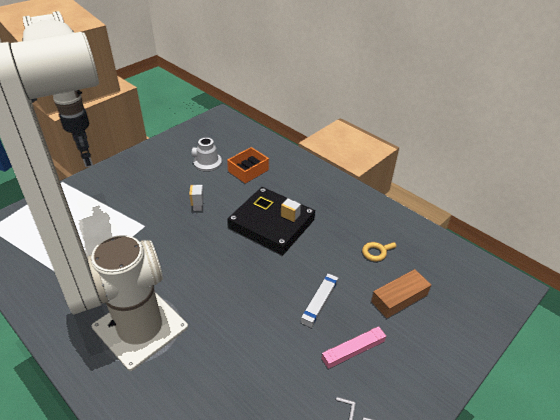

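View pics/a_wrist.png

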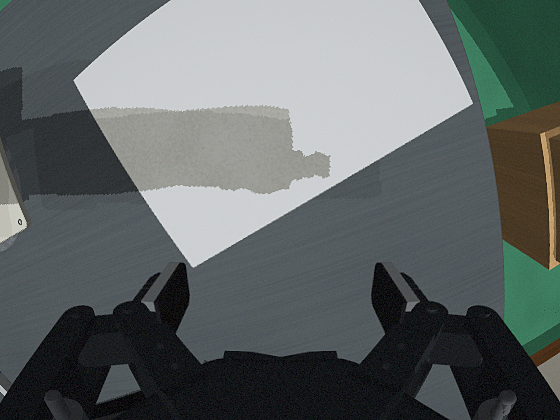

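The candidates:
- **Loose locator:** scene (380,247) / side (197,197). The only similar block is the fixed locator on the plate, scene (266,218).
- **Straightedge:** the aluminium bar with blue bands, scene (243,148) / side (320,300). Look-alikes are the pink bar, scene (221,116), and the wood offcut, (172,151).

I'll check both choices in close crops.

```bash
cat > h.py <<'E'
import numpy as np, cv2
from cell import *
def foc(c,H=420): return H/2/np.tan(np.radians(c["vertical_fov"])/2)
def ray(c,u,v,fish=False):
    f=foc(c); x=(u-c["cx"])/f; y=(v-c["cy"])/f
    if fish:
        r=np.hypot(x,y); s=np.sin(r)/r if r>1e-9 else 1
        d=np.array([x*s,-y*s,-np.cos(r)])
    else: d=np.array([x,-y,-1.])
    M=c["cam_to_world"]; return M[:3,3],M[:3,:3]@d
def onz(c,u,v,z,fish=False):
    o,d=ray(c,u,v,fish); return o+d*(z-o[2])/d[2]
def proj(c,p,fish=False):
    M=c["cam_to_world"]; q=M[:3,:3].T@(np.asarray(p)-M[:3,3]); x,y,z=q[0],-q[1],-q[2]
    f=foc(c)
    if fish:
        r=np.hypot(x,y); th=np.arctan2(r,z); k=th/r; return c["cx"]+f*k*x,c["cy"]+f*k*y
    return c["cx"]+f*x/z,c["cy"]+f*y/z
def crop(src,u0,v0,u1,v1,k,out):
    im=cv2.imread(src); cv2.imwrite(out,cv2.resize(im[v0:v1,u0:u1],None,fx=k,fy=k,interpolation=cv2.INTER_CUBIC))
E
python3 - <<'E'
from h import *
A=cv2.imread("pics/a_scene.png");B=cv2.imread("pics/a_side.png")
def c(im,u,v,w=50,h=37): return cv2.resize(im[v-h:v+h,u-w:u+w],(400,296),interpolation=cv2.INTER_CUBIC)
top=np.hstack([c(A,380,247,30,22),c(A,287,230,60,45)]);bot=np.hstack([c(B,197,197,30,22),c(B,271,218,60,45)])
cv2.imwrite("pics/b1.png",np.vstack([top,bot]))
cv2.imwrite("pics/b2.png",np.hstack([c(A,243,148,40,30),c(B,320,300,40,30)]))
E
```

```text
(no output)
```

View pics/b1.png

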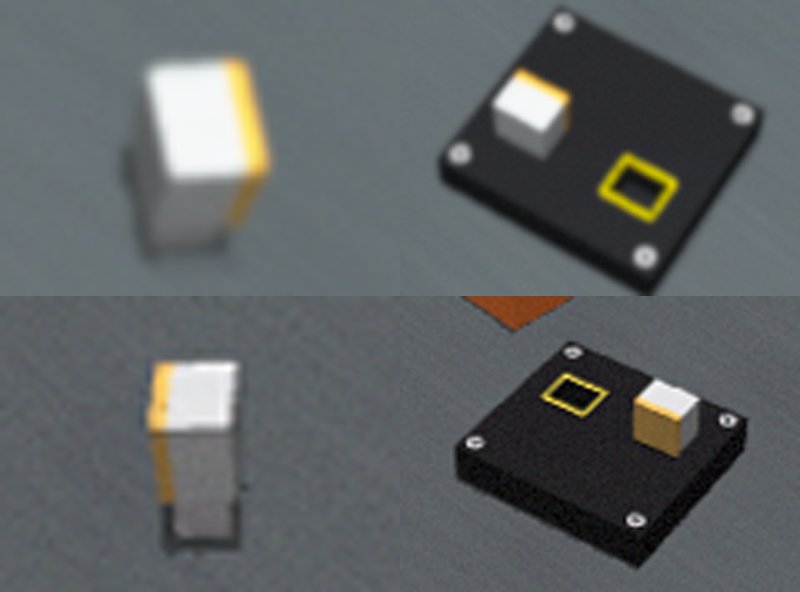

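View pics/b2.png

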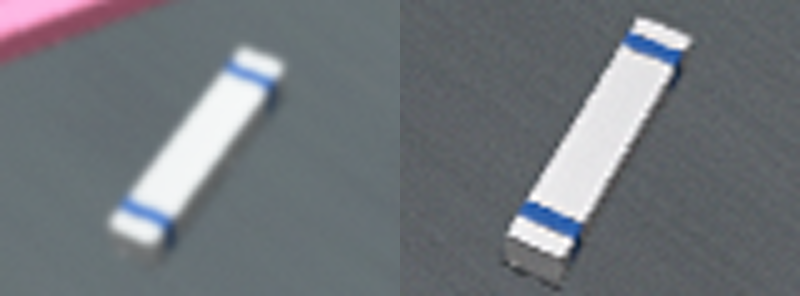

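```bash
python3 - <<'E'
from h import *
cs=get_calibration("scene");cd=get_calibration("side")
A=cv2.imread("pics/a_scene.png");B=cv2.imread("pics/a_side.png")
for n,im,c,roi in [("scene",A,cs,(227,185,347,275)),("side",B,cd,(211,173,331,263))]:
    u0,v0,u1,v1=roi; h=cv2.cvtColor(im[v0:v1,u0:u1],cv2.COLOR_BGR2HSV)
    m=cv2.inRange(h,(26,140,90),(34,255,255)); cn,_=cv2.findContours(m,0,2); k=max(cn,key=lambda q:cv2.minAreaRect(q)[1][0]*cv2.minAreaRect(q)[1][1])
    r=cv2.minAreaRect(k);print(n,"yellow",r[0][0]+u0,r[0][1]+v0, onz(c,r[0][0]+u0,r[0][1]+v0,.045))
    m=cv2.inRange(h,(0,0,0),(180,255,75)); m=cv2.morphologyEx(m,3,np.ones((9,9)))
    cn,_=cv2.findContours(m,0,2);k=max(cn,key=cv2.contourArea); 
def P(c,name,pts,o,s,z):
    q=[onz(c,o[0]+u/s,o[1]+v/s,z) for u,v in pts]
    print(name,np.round(q,4).tolist(),np.round(np.mean(q,0),4))
P(cs,"loc",[(148,62),(246,60),(270,165),(168,178)],(350,225),400/60,.08)
P(cd,"loc",[(156,66),(238,66),(234,134),(148,134)],(167,175),400/60,.08)
P(cs,"plate",[(560,8),(762,112),(652,285),(440,165)],(227-120,185),10/3,.045)
P(cd,"plate",[(572,45),(746,125),(640,258),(457,155)],(211-120,173),10/3,.045)
P(cs,"bar",[(242,46),(284,68),(160,245),(110,222)],(203,118),5,.028)
P(cd,"bar",[(640-400,18),(692-400,38),(575-400,255),(508-400,232)],(280,270),5,.028)
E
```

```text
scene yellow 298.0 241.5 [0.56667808 0.09147247 0.045     ]
side yellow 258.7405662536621 200.03301811218262 [0.56495642 0.11206044 0.045     ]
loc [[0.4201, 0.2411, 0.08], [0.3906, 0.2709, 0.08], [0.425, 0.3079, 0.08], [0.4592, 0.2806, 0.08]] [0.4237 0.2751 0.08  ]
loc [[0.4253, 0.3045, 0.08], [0.4553, 0.2749, 0.08], [0.42, 0.2349, 0.08], [0.3893, 0.2652, 0.08]] [0.4225 0.2699 0.08  ]
plate [[0.4724, -0.0899, 0.045], [0.4312, 0.1211, 0.045], [0.6264, 0.1623, 0.045], [0.6677, -0.0495, 0.045]] [0.5494 0.036  0.045 ]
plate [[0.6248, 0.1543, 0.045], [0.6621, -0.0582, 0.045], [0.4557, -0.1083, 0.045], [0.4265, 0.1136, 0.045]] [0.5423 0.0254 0.045 ]
bar [[0.3323, -0.3368, 0.028], [0.3268, -0.301, 0.028], [0.4938, -0.2504, 0.028], [0.5031, -0.2883, 0.028]] [ 0.414  -0.2941  0.028 ]
bar [[0.4952, -0.2576, 0.028], [0.5053, -0.2893, 0.028], [0.3411, -0.3404, 0.028], [0.3262, -0.3044, 0.028]] [ 0.417  -0.2979  0.028 ]
```

```bash
cat >> h.py <<'E'
from scipy.spatial.transform import Rotation as Ro
def state():
    s=observe(); R=Ro.from_rotvec(s["tcp_rot"]).as_matrix(); return s,R,np.degrees(np.arctan2(R[1,0],R[0,0]))
def go(p,ang=None):
    """yaw to reach tool-x world angle (deg); then shift in axes before and after turning"""
    s,R,a=state(); d=np.asarray(p)-s["ee_pos"]; y=0
    if ang is not None: y=-(((ang-a)+180)%360-180)
    print("t",round(s["t"],2),"pos",np.round(s["ee_pos"],4),"ang",round(a,2),"tilt",np.round(R[:,2],4),"gap",round(s["finger_gap"],4),"F",np.round(s["ft_force"],1),"M",np.round(s["moment"],2),"q",np.round(s["joint_positions"],2))
    R2=R@Ro.from_euler("z",y,degrees=True).as_matrix()
    print("yaw",round(np.radians(y),4),"now",np.round(1e3*R.T@d,1),"after",np.round(1e3*R2.T@d,1))
E
python3 -c "
from h import *
go([.423,.272,.2],46)"
```

```text
t 0.15 pos [0.1707 0.4695 0.2306] ang 70.02 tilt [-6.0e-04 -1.5e-03 -1.0e+00] gap 0.0855 F [-0.3 -0.3  0.8] M [-0.01 -0.01 -0.03] q [1.22 0.24 0.   1.34 0.   1.57]
yaw 0.4191 now [-99.3 304.6  30.8] after [ 33.3 318.6  30.8]
```

Request:
step_arm --increments '[{"hand": 1,"yaw": 0.105,"dx": -9,"dy": 32,"dz": 3},{"hand": 1,"yaw": 0.105,"dx": -4,"dy": 33,"dz": 3},{"hand": 1,"yaw": 0.105,"dx": 0,"dy": 34,"dz": 3},{"hand": 1,"yaw": 0.105,"dx": 3,"dy": 34,"dz": 3},{"hand": 1,"dx": 4,"dy": 34,"dz": 4},{"hand": 1,"dx": 4,"dy": 34,"dz": 4},{"hand": 1,"dx": 4,"dy": 34,"dz": 4},{"hand": 1,"dx": 4,"dy": 34,"dz": 4},{"hand": 1,"dx": 4,"dy": 20,"dz": 2},{"hand": 1}]'

```text
validation failed for argument at $.in...
```

```bash
python3 - <<'E'
from h import *
go([.423,.272,.2],46)
c=get_calibration("wrist"); im=snapshot("wrist"); cv2.imwrite("pics/c1.png",im[:,:,::-1]); np.save("c1.npy",c,allow_pickle=True)
E
```

```text
t 0.15 pos [0.1707 0.4695 0.2306] ang 70.02 tilt [-6.0e-04 -1.5e-03 -1.0e+00] gap 0.0855 F [-0.3 -0.3  0.8] M [-0.01 -0.01 -0.03] q [1.22 0.24 0.   1.34 0.   1.57]
yaw 0.4191 now [-99.3 304.6  30.8] after [ 33.3 318.6  30.8]
```

View pics/c1.png

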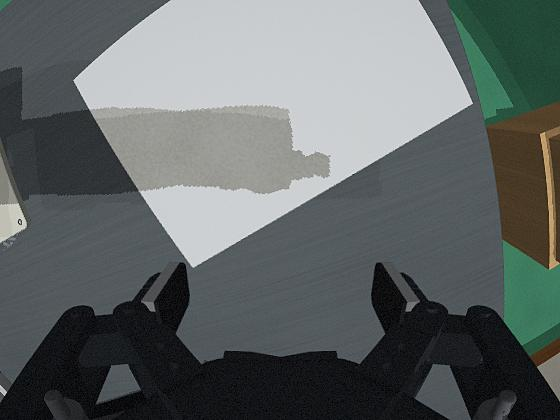

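Request:
step_arm --increments '[{"hand": 1,"dx": -9,"dy": 32,"dz": 3,"yaw": 0.105},{"hand": 1,"dx": -4,"dy": 33,"dz": 3,"yaw": 0.105},{"hand": 1,"dx": 0,"dy": 34,"dz": 3,"yaw": 0.105},{"hand": 1,"dx": 3,"dy": 34,"dz": 3,"yaw": 0.105},{"hand": 1,"dx": 4,"dy": 34,"dz": 4,"yaw": 0},{"hand": 1,"dx": 4,"dy": 34,"dz": 4,"yaw": 0},{"hand": 1,"dx": 4,"dy": 34,"dz": 4,"yaw": 0},{"hand": 1,"dx": 4,"dy": 34,"dz": 4,"yaw": 0},{"hand": 1,"dx": 4,"dy": 20,"dz": 2,"yaw": 0},{"hand": 1,"dx": 0,"dy": 0,"dz": 0,"yaw": 0}]'

```text
t: 1.03
ee_pos: [0.4154, 0.2934, 0.1967]
tcp_rot: [2.9, 1.208, -0.004]
ft_force: [-0.8, -0.5, 0.1]
finger_gap: 0.0857
```

```bash
python3 - <<'E'
from h import *
go([.423,.272,.2],46)
c=get_calibration("wrist"); im=snapshot("wrist"); cv2.imwrite("pics/c1.png",im[:,:,::-1]); np.save("c1.npy",c,allow_pickle=True)
E
```

```text
t 1.03 pos [0.4154 0.2934 0.1967] ang 45.23 tilt [-0.0021 -0.0014 -1.    ] gap 0.0857 F [-0.8 -0.5  0.1] M [ 0.01 -0.03 -0.  ] q [ 0.61  0.28 -0.04  1.26  0.    1.4 ]
yaw -0.0134 now [-9.9 20.4 -3.2] after [-10.2  20.3  -3.2]
```

View pics/c1.png

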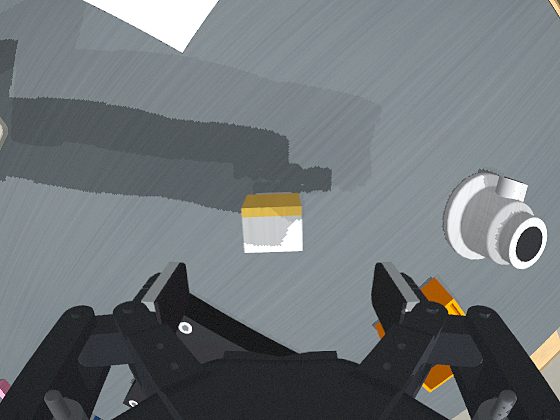

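```bash
python3 -c "
from h import *
crop('pics/c1.png',225,180,325,260,7,'pics/c1z.png')"
```

```text
(no output)
```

View pics/c1z.png

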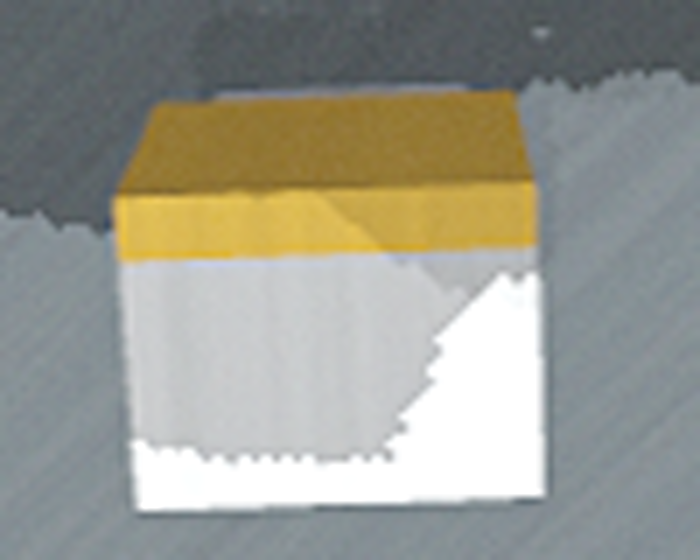

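```bash
cat >> h.py <<'E'
def rect(c,pts,z,fish=True):
    P=np.array([onz(c,u,v,z,fish) for u,v in pts])
    e=np.roll(P,-1,0)-P
    print("sides",np.round(1e3*np.linalg.norm(e,axis=1),1),"angs",np.round(np.degrees(np.arctan2(e[:,1],e[:,0])),1),"ctr",np.round(P.mean(0),4)); return P
E
python3 - <<'E'
from h import *
c=np.load("c1.npy",allow_pickle=True).item()
rect(c,[(225+u/7-.4,180+v/7-.4) for u,v in [(115,198),(537,184),(546,497),(137,512)]],.08)
go([.423,.272,.2],46)
E
```

```text
sides [50.1 40.1 50.8 40.5] angs [  47.2  -42.  -132.3  137. ] ctr [0.4249 0.2731 0.08  ]
t 1.08 pos [0.4141 0.2941 0.1968] ang 45.28 tilt [-0.0033 -0.0012 -1.    ] gap 0.0851 F [0.9 0.2 0.3] M [ 0.03 -0.01 -0.03] q [ 0.62  0.28 -0.04  1.26  0.    1.4 ]
yaw -0.0126 now [-9.5 21.8 -3.2] after [-9.7 21.7 -3.2]
```

```bash
python3 -c "
from h import *
go([.4249,.2731,.041],47.4)"
```

```text
t 1.08 pos [0.4141 0.2941 0.1968] ang 45.28 tilt [-0.0033 -0.0012 -1.    ] gap 0.0851 F [0.9 0.2 0.3] M [ 0.03 -0.01 -0.03] q [ 0.62  0.28 -0.04  1.26  0.    1.4 ]
yaw -0.0371 now [ -6.8  22.6 155.7] after [ -7.7  22.4 155.7]
```

Request:
step_arm --increments '[{"hand": 1,"dx": -4,"dy": 12,"dz": 20,"yaw": -0.037},{"hand": 1,"dx": -4,"dy": 10,"dz": 25,"yaw": 0},{"hand": 1,"dx": 0,"dy": 0,"dz": 25,"yaw": 0},{"hand": 1,"dx": 0,"dy": 0,"dz": 0,"yaw": 0}]'

```text
t: 1.42
ee_pos: [0.424, 0.2752, 0.1266]
tcp_rot: [-2.871, -1.267, -0.001]
ft_force: [-1.8, -0.7, -0.5]
finger_gap: 0.0852
```

```bash
python3 -c "
from h import *
go([.4249,.2731,.041],47.4)"
```

```text
t 1.42 pos [0.424  0.2752 0.1266] ang 47.61 tilt [-8.0e-04  3.3e-03 -1.0e+00] gap 0.0852 F [-1.8 -0.7 -0.5] M [0.05 0.07 0.  ] q [ 0.57  0.32 -0.17  1.08  0.    1.31]
yaw 0.0037 now [-1.1  2.3 85.6] after [-1.1  2.3 85.6]
```

Request:
step_arm --increments '[{"hand": 1,"dx": -1,"dy": 2,"dz": 28,"yaw": 0},{"hand": 1,"dx": 0,"dy": 0,"dz": 28,"yaw": 0},{"hand": 1,"dx": 0,"dy": 0,"dz": 24,"yaw": 0},{"hand": 1,"dx": 0,"dy": 0,"dz": 5,"yaw": 0},{"hand": 1,"dx": 0,"dy": 0,"dz": 0,"yaw": 0}]'

```text
t: 1.83
ee_pos: [0.4236, 0.2793, 0.0442]
tcp_rot: [-2.864, -1.276, -0.008]
ft_force: [0.5, 0.7, 0.6]
finger_gap: 0.0854
```

```bash
python3 -c "
from h import *
go([.4249,.2731,.041],47.4)
cv2.imwrite('pics/c2.png',snapshot('wrist')[:,:,::-1])"
```

```text
t 1.83 pos [0.4236 0.2793 0.0442] ang 48.03 tilt [ 0.0024  0.0077 -1.    ] gap 0.0854 F [0.5 0.7 0.6] M [ 0.   -0.01 -0.06] q [ 0.58  0.41 -0.28  0.87  0.01  1.31]
yaw 0.011 now [-3.7  5.1  3.2] after [-3.7  5.2  3.2]
```

View pics/c2.png

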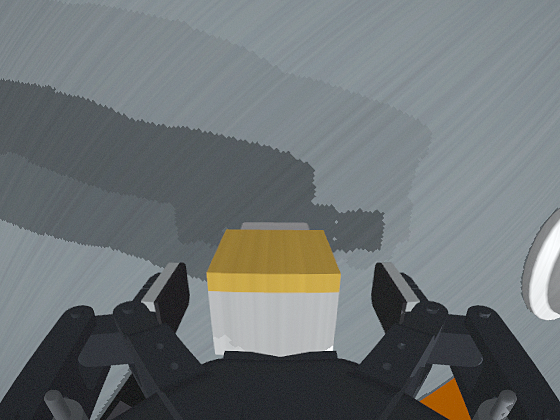

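Request:
step_arm --increments '[{"hand": 1,"dx": -3,"dy": 5,"dz": 3,"yaw": 0.01},{"hand": 1,"dx": 0,"dy": 0,"dz": 0,"yaw": 0},{"hand": 1,"dx": 0,"dy": 0,"dz": 0,"yaw": 0}]'

```text
t: 2.13
ee_pos: [0.4277, 0.2761, 0.0462]
tcp_rot: [-2.868, -1.263, -0.02]
ft_force: [0.2, -0.4, -0.3]
finger_gap: 0.0852
```

```bash
python3 -c "
from h import *
go([.4249,.2731,.041],47.4)"
```

```text
t 2.13 pos [0.4277 0.2761 0.0462] ang 47.52 tilt [ 0.0085  0.0119 -0.9999] gap 0.0852 F [ 0.2 -0.4 -0.3] M [ 0.04  0.03 -0.01] q [ 0.57  0.41 -0.28  0.87  0.01  1.31]
yaw 0.0021 now [-4.2  0.   5.1] after [-4.2  0.   5.1]
```

```bash
python3 -c "
from h import *
for i in range(4):
    s,R,a=state(); print(s['t'],s['ee_pos'],a,R[:,2],s['joint_positions']); snapshot('wrist')
"
```

```text
2.1333 [0.42767265 0.27611691 0.04616935] 47.52308095293912 [ 0.00854164  0.01185594 -0.99989323] [ 0.57009263  0.40879346 -0.27910495  0.86930775  0.00537095  1.31147884]
2.1833 [0.42782659 0.2760928  0.04627578] 47.51233222093026 [ 0.00887538  0.01192981 -0.99988945] [ 0.56995878  0.40863554 -0.2790226   0.86922786  0.00525488  1.31153384]
2.2333 [0.42765271 0.27603004 0.04600828] 47.517082586376816 [ 0.00851068  0.01178169 -0.99989437] [ 0.56999662  0.40894138 -0.27938519  0.86894625  0.00532645  1.31148729]
2.2833 [0.42740561 0.27585566 0.04571757] 47.514673425945176 [ 0.00800094  0.01142471 -0.99990273] [ 0.56998527  0.40923196 -0.27984416  0.8688186   0.00530112  1.31151574]
```

Request:
step_arm --increments '[{"hand": 1,"dx": 0,"dy": 0,"dz": 0,"yaw": 0},{"hand": 1,"dx": 0,"dy": 0,"dz": 0,"yaw": 0},{"hand": 1,"dx": 0,"dy": 0,"dz": 0,"yaw": 0}]'

```text
t: 2.58
ee_pos: [0.4275, 0.2757, 0.046]
tcp_rot: [-2.869, -1.262, -0.019]
ft_force: [-0.0, -0.7, -0.2]
finger_gap: 0.0855
```

```bash
python3 -c "
from h import *
go([.4249,.2731,.041],47.4)"
```

```text
t 2.58 pos [0.4275 0.2757 0.046 ] ang 47.5 tilt [ 0.0082  0.0116 -0.9999] gap 0.0855 F [-0.  -0.7 -0.2] M [-0.03 -0.01 -0.05] q [ 0.57  0.41 -0.28  0.87  0.01  1.31]
yaw 0.0017 now [-3.8 -0.1  5. ] after [-3.8 -0.1  5. ]
```

Request:
step_arm --increments '[{"hand": 1,"dx": -2,"dy": 0,"dz": 3,"yaw": 0},{"hand": 1,"dx": -2,"dy": 0,"dz": 2,"yaw": 0},{"hand": 1,"dx": 0,"dy": 0,"dz": 0,"yaw": 0},{"hand": 1,"dx": 0,"dy": 0,"dz": 0,"yaw": 0}]'

```text
t: 2.92
ee_pos: [0.4243, 0.2724, 0.0402]
tcp_rot: [-2.869, -1.262, -0.018]
ft_force: [-0.5, -0.5, 0.6]
finger_gap: 0.0859
```

```bash
python3 -c "
from h import *
go([.4249,.2731,.041],47.4)"
```

```text
t 2.92 pos [0.4243 0.2724 0.0402] ang 47.5 tilt [ 0.0076  0.0112 -0.9999] gap 0.0859 F [-0.5 -0.5  0.6] M [ 0.02 -0.06 -0.02] q [ 0.57  0.41 -0.3   0.85  0.01  1.31]
yaw 0.0017 now [ 1.  -0.  -0.8] after [ 1.  -0.  -0.8]
```

Request:
step_arm --increments '[{"hand": 0.5,"dx": 1,"dy": 0,"dz": 0,"yaw": 0},{"hand": 0.3,"dx": 0,"dy": 0,"dz": 0,"yaw": 0},{"hand": 0.3,"dx": 0,"dy": 0,"dz": 0,"yaw": 0},{"hand": 0.3,"dx": 0,"dy": 0,"dz": 0,"yaw": 0},{"hand": 0.3,"dx": 0,"dy": 0,"dz": 0,"yaw": 0},{"hand": 0.3,"dx": 0,"dy": 0,"dz": 0,"yaw": 0},{"hand": 0.3,"dx": 0,"dy": 0,"dz": 0,"yaw": 0},{"hand": 0.3,"dx": 0,"dy": 0,"dz": 0,"yaw": 0}]' --grip_force 60

```text
t: 3.58
ee_pos: [0.425, 0.2732, 0.0401]
tcp_rot: [-2.869, -1.262, -0.018]
ft_force: [0.3, 0.0, -0.1]
finger_gap: 0.0491
```

```bash
python3 -c "
from h import *
go([.4249,.2731,.15],47.4)
cv2.imwrite('pics/c3.png',snapshot('wrist')[:,:,::-1])"
```

```text
t 3.58 pos [0.425  0.2732 0.0401] ang 47.5 tilt [ 0.0074  0.0111 -0.9999] gap 0.0491 F [ 0.3  0.  -0.1] M [-0.02  0.08  0.01] q [ 0.57  0.41 -0.29  0.85  0.01  1.31]
yaw 0.0017 now [   1.3   -0.2 -109.9] after [   1.3   -0.2 -109.9]
```

View pics/c3.png

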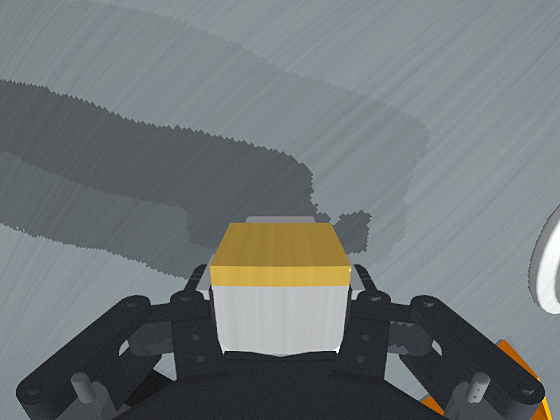

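Request:
step_arm --increments '[{"hand": 0.3,"dx": 0,"dy": 0,"dz": -10,"yaw": 0},{"hand": 0.3,"dx": 0,"dy": 0,"dz": -20,"yaw": 0},{"hand": 0.3,"dx": 0,"dy": 0,"dz": -30,"yaw": 0},{"hand": 0.3,"dx": 0,"dy": 0,"dz": -30,"yaw": 0},{"hand": 0.3,"dx": 0,"dy": 0,"dz": -30,"yaw": 0},{"hand": 0.3,"dx": 0,"dy": 0,"dz": -15,"yaw": 0},{"hand": 0.3,"dx": 0,"dy": 0,"dz": 0,"yaw": 0}]'

```text
t: 4.22
ee_pos: [0.4182, 0.2679, 0.1773]
tcp_rot: [-2.872, -1.263, 0.011]
ft_force: [0.8, 1.5, -4.3]
finger_gap: 0.0494
```

```bash
python3 -c "
from h import *
go([.644,.112,.2],102)"
```

```text
t 4.22 pos [0.4182 0.2679 0.1773] ang 47.5 tilt [-0.0081  0.0012 -1.    ] gap 0.0494 F [ 0.8  1.5 -4.3] M [ 0.03 -0.11 -0.03] q [ 0.57  0.27 -0.1   1.21  0.01  1.31]
yaw -0.9512 now [ 37.5 271.6 -24.7] after [-199.4  188.2  -24.7]
```

Request:
step_arm --increments '[{"hand": 0.3,"dx": 2,"dy": 15,"dz": -4,"yaw": -0.119},{"hand": 0.3,"dx": 0.5,"dy": 27,"dz": -4,"yaw": -0.119},{"hand": 0.3,"dx": -3,"dy": 27,"dz": -4,"yaw": -0.119},{"hand": 0.3,"dx": -6,"dy": 27,"dz": -4,"yaw": -0.119},{"hand": 0.3,"dx": -9,"dy": 26,"dz": -4,"yaw": -0.119},{"hand": 0.3,"dx": -12,"dy": 25,"dz": -4,"yaw": -0.119},{"hand": 0.3,"dx": -15,"dy": 23,"dz": 0,"yaw": -0.119},{"hand": 0.3,"dx": -17,"dy": 21,"dz": 0,"yaw": -0.119},{"hand": 0.3,"dx": -20,"dy": 19,"dz": 0,"yaw": 0},{"hand": 0.3,"dx": -15,"dy": 13,"dz": 0,"yaw": 0},{"hand": 0.3,"dx": 0,"dy": 0,"dz": 0,"yaw": 0},{"hand": 0.3,"dx": 0,"dy": 0,"dz": 0,"yaw": 0}]'

```text
t: 5.22
ee_pos: [0.6296, 0.1182, 0.1811]
tcp_rot: [-1.906, -2.465, 0.042]
ft_force: [-1.1, 0.9, -3.7]
finger_gap: 0.0493
```

```bash
python3 -c "
from h import *
go([.644,.112,.2],102)
c=get_calibration('wrist'); np.save('c4.npy',c,allow_pickle=True)
cv2.imwrite('pics/c4.png',snapshot('wrist')[:,:,::-1])"
```

```text
t 5.22 pos [0.6296 0.1182 0.1811] ang 104.58 tilt [-0.0362 -0.0059 -0.9993] gap 0.0493 F [-1.1  0.9 -3.7] M [ 0.06 -0.02 -0.04] q [ 0.19  0.58  0.38  1.41  0.   -0.07]
yaw 0.045 now [ -9.6  11.7 -19.4] after [ -9.   12.1 -19.4]
```

View pics/c4.png

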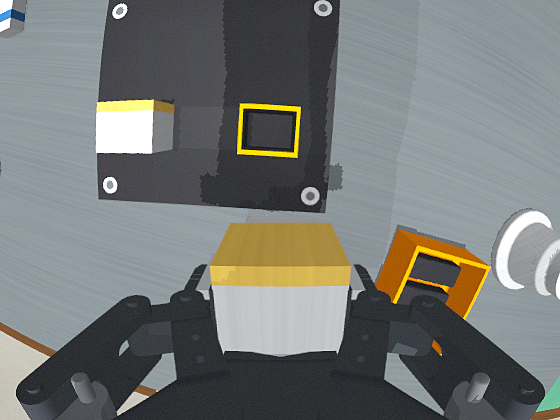

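```bash
python3 -c "
from h import *
crop('pics/c4.png',85,85,345,220,3,'pics/c4z.png')
crop('pics/c4.png',225,92,315,168,8,'pics/c4y.png')"
```

```text
(no output)
```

View pics/c4z.png

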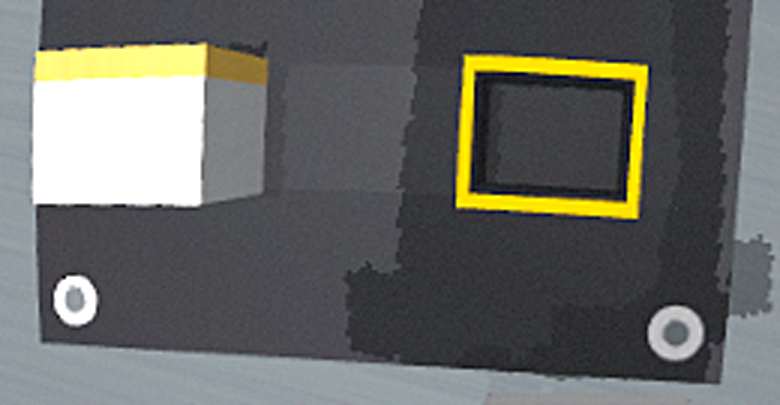

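View pics/c4y.png

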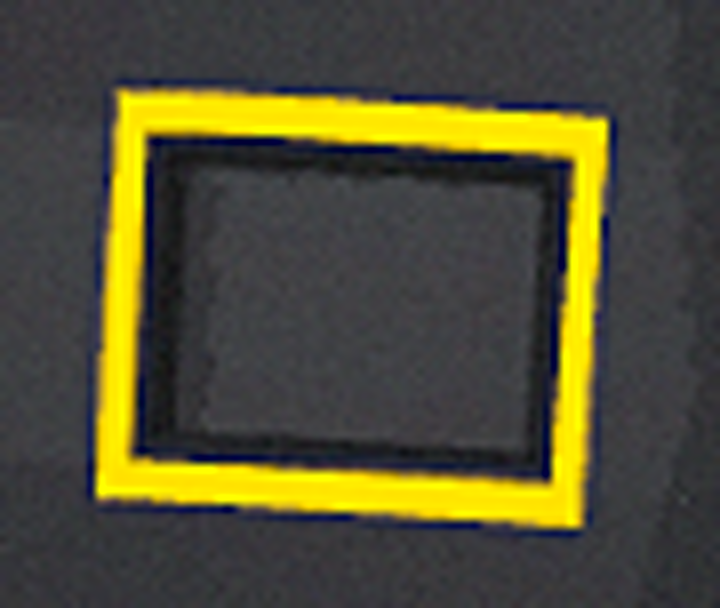

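```bash
cat >> h.py <<'E'
def toolray(c,u,v,zt,pos,R):
    # point where wrist ray meets plane tool z=zt (m), in tool frame
    o,d=ray(c,u,v,True); o=R.T@(o-pos); d=R.T@d
    return o+d*(zt-o[2])/d[2]
E
python3 -c "
from h import *
crop('pics/c4.png',200,215,360,365,5,'pics/c4l.png')
c=np.load('c4.npy',allow_pickle=True).item()
print('outer');rect(c,[(225+u/8-.4,92+v/8-.4) for u,v in [(117,88),(608,117),(584,530),(95,498)]],.045)
print('inner');rect(c,[(225+u/8-.4,92+v/8-.4) for u,v in [(148,135),(574,157),(550,480),(132,458)]],.045)
P=np.array([onz(c,85+u/3-.4,85+v/3-.4,.045,True) for u,v in [(42,342),(720,382)]]);print(P,np.degrees(np.arctan2(*(P[1]-P[0])[1::-1])),np.linalg.norm(P[1]-P[0]))
P=np.array([onz(c,85+u/3-.4,85+v/3-.4,.095,True) for u,v in [(37,52),(208,43),(202,207),(33,204)]]);print(P,P.mean(0))
"
```

```text
outer
sides [52.6 44.9 53.1 44.7] angs [ 100.7   11.5  -79.5 -169. ] ctr [0.5668 0.0911 0.045 ]
inner
sides [45.6 35.1 45.2 35.1] angs [ 101.2   10.6  -78.8 -168.7] ctr [0.5667 0.0911 0.045 ]
[[ 0.66608437 -0.05731983  0.045     ]
 [ 0.62428542  0.15773504  0.045     ]] 100.99910512579702 0.21907931372597564
[[ 0.57250827 -0.04510937  0.095     ]
 [ 0.56265796  0.00429591  0.095     ]
 [ 0.60291726  0.01195772  0.095     ]
 [ 0.61214297 -0.03777648  0.095     ]] [ 0.58755662 -0.01665805  0.095     ]
```

View pics/c4l.png

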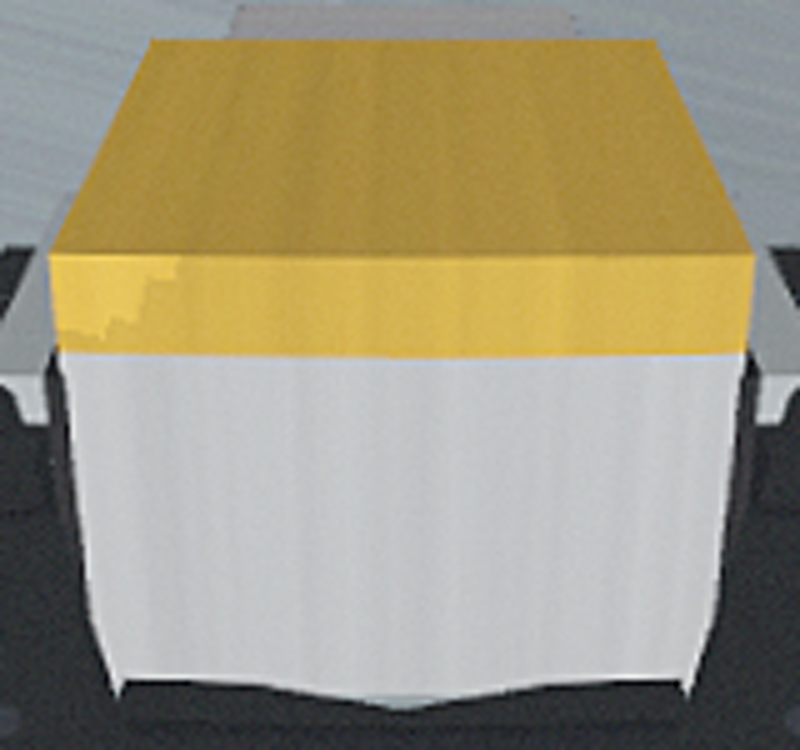

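```bash
python3 -c "
from h import *
c=np.load('c4.npy',allow_pickle=True).item()
s,R,a=state()
# recompute with pose at that time (arm held): 
for zt,pts in [(-.0399,[(51,253),(754,253),(744,352),(63,352)]),(.0101,[(152,40),(656,40)])]:
    P=np.array([toolray(c,200+u/5-.4,215+v/5-.4,zt,s['ee_pos'],R) for u,v in pts]);print(np.round(1e3*P,1))
"
```

```text
[[-25.7 -20.6 -39.9]
 [ 24.3 -20.5 -39.9]
 [ 24.3 -12.5 -39.9]
 [-25.5 -12.5 -39.9]]
[[-25.7 -20.3  10.1]
 [ 24.7 -20.3  10.1]]
```

```bash
python3 -c "
from h import *
go([.5671,.0918,.15],101)"
```

```text
t 5.27 pos [0.6292 0.118  0.1806] ang 104.59 tilt [-0.0368 -0.0067 -0.9993] gap 0.0494 F [ 0.5 -0.2 -4.9] M [ 0.01 -0.12  0.  ] q [ 0.19  0.58  0.38  1.41  0.   -0.07]
yaw 0.0626 now [ -9.8 -65.5  33.1] after [-13.9 -64.8  33.1]
```

Request:
step_arm --increments '[{"hand": 0.3,"dx": -7,"dy": -30,"dz": 0,"yaw": 0.063},{"hand": 0.3,"dx": -7,"dy": -35,"dz": 0,"yaw": 0},{"hand": 0.3,"dx": 0,"dy": 0,"dz": 0,"yaw": 0},{"hand": 0.3,"dx": 0,"dy": 0,"dz": 0,"yaw": 0}]'

```text
t: 5.6
ee_pos: [0.5577, 0.0907, 0.1731]
tcp_rot: [-1.973, -2.394, 0.068]
ft_force: [1.6, 1.0, -3.0]
finger_gap: 0.0492
```

```bash
python3 -c "
from h import *
go([.5671,.0918,.15],101)"
```

```text
t 5.6 pos [0.5577 0.0907 0.1731] ang 101.01 tilt [-0.0576 -0.0092 -0.9983] gap 0.0492 F [ 1.6  1.  -3. ] M [ 0.1  -0.24  0.07] q [ 0.16  0.45  0.14  1.33  0.   -0.03]
yaw 0.0002 now [-0.8 10.7 22.5] after [-0.8 10.7 22.5]
```

Request:
step_arm --increments '[{"hand": 0.3,"dx": 0,"dy": 10,"dz": 0,"yaw": 0},{"hand": 0.3,"dx": 0,"dy": 0,"dz": 0,"yaw": 0},{"hand": 0.3,"dx": 0,"dy": 0,"dz": 0,"yaw": 0}]'

```text
t: 5.85
ee_pos: [0.5664, 0.0945, 0.1728]
tcp_rot: [-1.969, -2.396, 0.069]
ft_force: [0.2, -0.6, -4.3]
finger_gap: 0.0492
```

```bash
python3 -c "
from h import *
go([.5671,.0918,.15],101)"
```

```text
t 5.85 pos [0.5664 0.0945 0.1728] ang 101.17 tilt [-0.0587 -0.0091 -0.9982] gap 0.0492 F [ 0.2 -0.6 -4.3] M [-0.   -0.12 -0.01] q [ 0.16  0.46  0.17  1.34  0.   -0.03]
yaw 0.003 now [-2.9  1.5 22.7] after [-2.8  1.5 22.7]
```

Request:
step_arm --increments '[{"hand": 0.3,"dx": -3,"dy": 0,"dz": 40,"yaw": 0},{"hand": 0.3,"dx": 0,"dy": 0,"dz": 0,"yaw": 0},{"hand": 0.3,"dx": 0,"dy": 0,"dz": 0,"yaw": 0}]'

```text
t: 6.1
ee_pos: [0.5663, 0.0931, 0.1332]
tcp_rot: [-1.967, -2.4, 0.064]
ft_force: [1.5, 0.7, -1.8]
finger_gap: 0.0489
```

```bash
python3 -c "
from h import *
go([.5671,.0918,.15],101)"
```

```text
t 6.1 pos [0.5663 0.0931 0.1332] ang 101.32 tilt [-0.0553 -0.0082 -0.9984] gap 0.0489 F [ 1.5  0.7 -1.8] M [-0.03 -0.25 -0.07] q [ 0.16  0.49  0.1   1.24  0.   -0.04]
yaw 0.0055 now [ -1.3  -0.4 -16.8] after [ -1.3  -0.4 -16.8]
```

Request:
step_arm --increments '[{"hand": 0.3,"dx": 0,"dy": 35,"dz": -5,"yaw": 0},{"hand": 0.3,"dx": 0,"dy": 35,"dz": -5,"yaw": 0},{"hand": 0.3,"dx": 0,"dy": 0,"dz": 0,"yaw": 0},{"hand": 0.3,"dx": 0,"dy": 0,"dz": 0,"yaw": 0}]'

```text
t: 6.43
ee_pos: [0.6286, 0.1071, 0.1337]
tcp_rot: [-1.956, -2.39, 0.089]
ft_force: [0.0, -0.8, -3.5]
finger_gap: 0.0496
```

```bash
python3 -c "
from h import *
go([.5671,.0918,.15],101)"
```

```text
t 6.43 pos [0.6286 0.1071 0.1337] ang 101.39 tilt [-0.0768 -0.0114 -0.997 ] gap 0.0496 F [ 0.  -0.8 -3.5] M [ 0.01 -0.1   0.02] q [ 0.17  0.63  0.35  1.37  0.   -0.03]
yaw 0.0068 now [ -2.8 -64.4 -11.3] after [ -3.3 -64.3 -11.3]
```

Request:
step_arm --increments '[{"hand": 0.3,"dx": 0,"dy": -11,"dz": -8,"yaw": 0},{"hand": 0.3,"dx": -1,"dy": -11,"dz": -8,"yaw": 0},{"hand": 0.3,"dx": -1,"dy": -11,"dz": -8,"yaw": 0},{"hand": 0.3,"dx": -1,"dy": -11,"dz": -8,"yaw": 0},{"hand": 0.3,"dx": 0,"dy": -11,"dz": -8,"yaw": 0},{"hand": 0.3,"dx": 0,"dy": -9,"dz": -8,"yaw": 0},{"hand": 0.3,"dx": 0,"dy": 0,"dz": -8,"yaw": 0},{"hand": 0.3,"dx": 0,"dy": 0,"dz": -8,"yaw": 0},{"hand": 0.3,"dx": 0,"dy": 0,"dz": -8,"yaw": 0},{"hand": 0.3,"dx": 0,"dy": 0,"dz": 0,"yaw": 0},{"hand": 0.3,"dx": 0,"dy": 0,"dz": 0,"yaw": 0}]'

```text
t: 7.35
ee_pos: [0.5681, 0.0916, 0.2358]
tcp_rot: [-1.968, -2.405, 0.057]
ft_force: [-0.7, -0.1, -4.1]
finger_gap: 0.0494
```

```bash
python3 -c "
from h import *
go([.5671,.0918,.15],101)"
```

```text
t 7.35 pos [0.5681 0.0916 0.2358] ang 101.42 tilt [-0.049  -0.007  -0.9988] gap 0.0494 F [-0.7 -0.1 -4.1] M [-0.   -0.06  0.02] q [ 0.16  0.43  0.29  1.48  0.   -0.04]
yaw 0.0074 now [ 0.2  3.3 85.8] after [ 0.2  3.3 85.8]
```

Request:
step_arm --increments '[{"hand": 0.3,"dx": 0,"dy": 0,"dz": 8,"yaw": 0},{"hand": 0.3,"dx": 0,"dy": 0,"dz": 8,"yaw": 0},{"hand": 0.3,"dx": 0,"dy": 0,"dz": 8,"yaw": 0},{"hand": 0.3,"dx": 0,"dy": 0,"dz": 8,"yaw": 0},{"hand": 0.3,"dx": 0,"dy": 0,"dz": 8,"yaw": 0},{"hand": 0.3,"dx": 0,"dy": 0,"dz": 8,"yaw": 0},{"hand": 0.3,"dx": 0,"dy": 0,"dz": 8,"yaw": 0},{"hand": 0.3,"dx": 0,"dy": 0,"dz": 0,"yaw": 0},{"hand": 0.3,"dx": 0,"dy": 0,"dz": 0,"yaw": 0}]'

```text
t: 8.1
ee_pos: [0.5626, 0.0909, 0.1669]
tcp_rot: [-1.962, -2.399, 0.07]
ft_force: [-0.2, -0.1, -3.5]
finger_gap: 0.0495
```

```bash
python3 -c "
from h import *
go([.5671,.0918,.15],101)"
```

```text
t 8.1 pos [0.5626 0.0909 0.1669] ang 101.44 tilt [-0.0606 -0.0089 -0.9981] gap 0.0495 F [-0.2 -0.1 -3.5] M [ 0.   -0.13 -0.02] q [ 0.16  0.46  0.15  1.32  0.   -0.04]
yaw 0.0076 now [-0.   5.6 16.6] after [ 0.   5.6 16.6]
```

Request:
step_arm --increments '[{"hand": 0.3,"dx": 0,"dy": 0,"dz": -8,"yaw": 0},{"hand": 0.3,"dx": 0,"dy": 0,"dz": -8,"yaw": 0},{"hand": 0.3,"dx": 0,"dy": 0,"dz": -8,"yaw": 0},{"hand": 0.3,"dx": 0,"dy": 0,"dz": -8,"yaw": 0},{"hand": 0.3,"dx": 0,"dy": 0,"dz": -8,"yaw": 0},{"hand": 0.3,"dx": 0,"dy": 0,"dz": -8,"yaw": 0},{"hand": 0.3,"dx": 0,"dy": 0,"dz": -8,"yaw": 0},{"hand": 0.3,"dx": 0,"dy": 0,"dz": -8,"yaw": 0},{"hand": 0.3,"dx": 0,"dy": 0,"dz": -8,"yaw": 0},{"hand": 0.3,"dx": 0,"dy": 0,"dz": 0,"yaw": 0},{"hand": 0.3,"dx": 0,"dy": 0,"dz": 0,"yaw": 0}]'

```text
t: 9.02
ee_pos: [0.5699, 0.092, 0.2523]
tcp_rot: [-1.967, -2.405, 0.058]
ft_force: [-0.1, 0.5, -3.2]
finger_gap: 0.0493
```

```bash
python3 -c "
from h import *
go([.5671,.0918,.15],101)"
```

```text
t 9.02 pos [0.5699 0.092  0.2523] ang 101.44 tilt [-0.05   -0.0072 -0.9987] gap 0.0493 F [-0.1  0.5 -3.2] M [ 0.06 -0.11  0.01] q [ 0.16  0.43  0.33  1.52  0.   -0.04]
yaw 0.0076 now [1.000e-01 2.300e+00 1.023e+02] after [1.000e-01 2.300e+00 1.023e+02]
```

Request:
step_arm --increments '[{"hand": 0.3,"dx": 0,"dy": 0,"dz": 40,"yaw": 0},{"hand": 0.3,"dx": 0,"dy": 0,"dz": 0,"yaw": 0},{"hand": 0.3,"dx": 0,"dy": 0,"dz": 0,"yaw": 0},{"hand": 0.3,"dx": 0,"dy": 0,"dz": 40,"yaw": 0},{"hand": 0.3,"dx": 0,"dy": 0,"dz": 0,"yaw": 0},{"hand": 0.3,"dx": 0,"dy": 0,"dz": 0,"yaw": 0}]'

```text
t: 9.52
ee_pos: [0.5583, 0.0901, 0.1679]
tcp_rot: [-1.961, -2.397, 0.074]
ft_force: [2.3, 0.0, -1.9]
finger_gap: 0.0497
```

```bash
python3 -c "
from h import *
go([.5671,.0918,.15],101)"
```

```text
t 9.52 pos [0.5583 0.0901 0.1679] ang 101.43 tilt [-0.0639 -0.0094 -0.9979] gap 0.0497 F [ 2.3  0.  -1.9] M [ 0.07 -0.27  0.01] q [ 0.16  0.45  0.14  1.32  0.   -0.04]
yaw 0.0076 now [-0.2 10.1 17.3] after [-0.1 10.1 17.3]
```

```bash
cat >> h.py <<'E'
def tgt(z,zt=.025,S=(.5668,.0911),L=(-.0006,-.0004)):
    s,R,a=state(); o=R@np.array([L[0],L[1],zt]); go([S[0]-o[0],S[1]-o[1],z],101.0)
    b=s["ee_pos"]+R@np.array([L[0],L[1],.0401]); print("bottom-socket mm",np.round(1e3*(b-np.array([S[0],S[1],.045])),1))
E
python3 -c "
from h import *
tgt(.1)"
```

```text
t 9.52 pos [0.5583 0.0901 0.1679] ang 101.43 tilt [-0.0639 -0.0094 -0.9979] gap 0.0497 F [ 2.3  0.  -1.9] M [ 0.07 -0.27  0.01] q [ 0.16  0.45  0.14  1.32  0.   -0.04]
yaw 0.0076 now [-0.5 14.9 67.1] after [-0.3 14.9 67.1]
bottom-socket mm [-11.3  -2.   82.9]
```

Request:
step_arm --increments '[{"hand": 0.3,"dx": 0,"dy": 9,"dz": 0,"yaw": 0.0075},{"hand": 0.3,"dx": 0,"dy": 0,"dz": 0,"yaw": 0},{"hand": 0.3,"dx": 0,"dy": 6,"dz": 20,"yaw": 0},{"hand": 0.3,"dx": 0,"dy": 0,"dz": 20,"yaw": 0},{"hand": 0.3,"dx": 0,"dy": 0,"dz": 12,"yaw": 0},{"hand": 0.3,"dx": 0,"dy": 0,"dz": 0,"yaw": 0},{"hand": 0.3,"dx": 0,"dy": 0,"dz": 0,"yaw": 0}]'

```text
t: 10.1
ee_pos: [0.5923, 0.0962, 0.1379]
tcp_rot: [-1.989, -2.414, 0.022]
ft_force: [0.4, -0.1, -3.1]
finger_gap: 0.049
```

```bash
python3 -c "
from h import *
tgt(.1)
c=get_calibration('wrist'); np.save('c5.npy',c,allow_pickle=True)
cv2.imwrite('pics/c5.png',snapshot('wrist')[:,:,::-1])"
```

```text
t 10.1 pos [0.5923 0.0962 0.1379] ang 101.04 tilt [-0.0192 -0.0022 -0.9998] gap 0.049 F [ 0.4 -0.1 -3.1] M [ 0.   -0.03 -0.02] q [ 0.16  0.5   0.15  1.23  0.   -0.03]
yaw 0.0007 now [  0.4 -24.4  38.4] after [  0.4 -24.4  38.4]
bottom-socket mm [24.4  4.3 52.8]
```

View pics/c5.png

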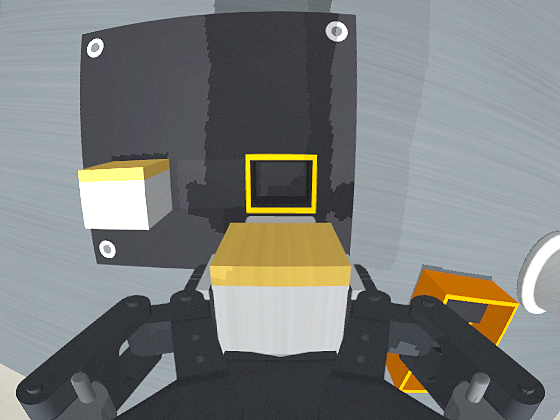

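```bash
python3 -c "
from h import *
crop('pics/c5.png',235,145,325,221,8,'pics/c5y.png')"
```

```text
(no output)
```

View pics/c5y.png

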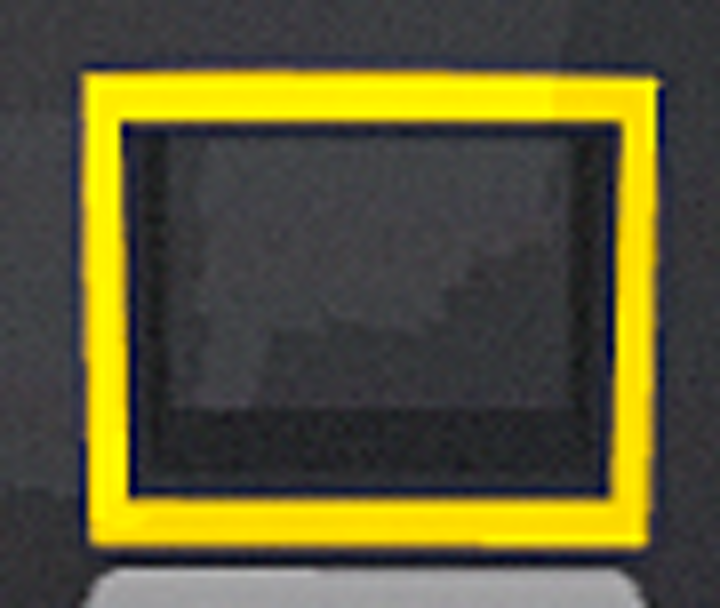

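```bash
python3 -c "
from h import *
c=np.load('c5.npy',allow_pickle=True).item()
rect(c,[(235+u/8-.4,145+v/8-.4) for u,v in [(82,73),(658,78),(648,547),(91,545)]],.045)
rect(c,[(235+u/8-.4,145+v/8-.4) for u,v in [(122,123),(622,124),(610,496),(131,496)]],.045)
"
```

```text
sides [52.6 44.4 52.8 44.6] angs [ 100.5   11.1  -79.2 -169.1] ctr [0.5669 0.0911 0.045 ]
sides [45.7 35.1 45.1 35.2] angs [ 100.9   10.3  -79.  -168.6] ctr [0.5667 0.0912 0.045 ]
```

Request:
step_arm --increments '[{"hand": 0.3,"dx": 0,"dy": -8,"dz": 0,"yaw": 0},{"hand": 0.3,"dx": 0,"dy": 0,"dz": 0,"yaw": 0},{"hand": 0.3,"dx": 0,"dy": -8,"dz": 0,"yaw": 0},{"hand": 0.3,"dx": 0,"dy": 0,"dz": 0,"yaw": 0},{"hand": 0.3,"dx": 0,"dy": -6,"dz": 0,"yaw": 0},{"hand": 0.3,"dx": 0,"dy": 0,"dz": 0,"yaw": 0},{"hand": 0.3,"dx": 0,"dy": 0,"dz": 0,"yaw": 0}]'

```text
t: 10.73
ee_pos: [0.5721, 0.0921, 0.1462]
tcp_rot: [-1.994, -2.421, 0.008]
ft_force: [1.2, -0.2, -4.5]
finger_gap: 0.0494
```

```bash
python3 -c "
from h import *
tgt(.1)"
```

```text
t 10.73 pos [0.5721 0.0921 0.1462] ang 101.05 tilt [-7.3e-03 -3.0e-04 -1.0e+00] gap 0.0494 F [ 1.2 -0.2 -4.5] M [-0.07 -0.07  0.02] q [ 0.16  0.45  0.08  1.21  0.   -0.03]
yaw 0.0008 now [ 0.6 -4.5 46.2] after [ 0.6 -4.5 46.2]
bottom-socket mm [ 4.8  0.3 61.1]
```

Request:
step_arm --increments '[{"hand": 0.3,"dx": 0.5,"dy": -4,"dz": 0,"yaw": 0},{"hand": 0.3,"dx": 0,"dy": 0,"dz": 0,"yaw": 0},{"hand": 0.3,"dx": 0,"dy": 0,"dz": 10,"yaw": 0},{"hand": 0.3,"dx": 0,"dy": 0,"dz": 0,"yaw": 0},{"hand": 0.3,"dx": 0,"dy": 0,"dz": 10,"yaw": 0},{"hand": 0.3,"dx": 0,"dy": 0,"dz": 0,"yaw": 0},{"hand": 0.3,"dx": 0,"dy": 0,"dz": 10,"yaw": 0},{"hand": 0.3,"dx": 0,"dy": 0,"dz": 0,"yaw": 0},{"hand": 0.3,"dx": 0,"dy": 0,"dz": 0,"yaw": 0}]'

```text
t: 11.48
ee_pos: [0.5668, 0.0917, 0.1113]
tcp_rot: [-1.993, -2.42, 0.011]
ft_force: [-0.2, 0.5, -2.9]
finger_gap: 0.0495
```

```bash
python3 -c "
from h import *
tgt(.09)"
```

```text
t 11.48 pos [0.5668 0.0917 0.1113] ang 101.05 tilt [-9.7e-03 -8.0e-04 -1.0e+00] gap 0.0495 F [-0.2  0.5 -2.9] M [ 0.01 -0.03  0.03] q [ 0.16  0.47  0.01  1.13  0.   -0.03]
yaw 0.0009 now [-0.   0.7 21.3] after [-0.   0.7 21.3]
bottom-socket mm [-0.7 -0.1 26.2]
```

Request:
step_arm --increments '[{"hand": 0.3,"dx": 0,"dy": 0.7,"dz": 8,"yaw": 0},{"hand": 0.3,"dx": 0,"dy": 0,"dz": 0,"yaw": 0},{"hand": 0.3,"dx": 0,"dy": 0,"dz": 8,"yaw": 0},{"hand": 0.3,"dx": 0,"dy": 0,"dz": 0,"yaw": 0},{"hand": 0.3,"dx": 0,"dy": 0,"dz": 0,"yaw": 0}]'

```text
t: 11.9
ee_pos: [0.5675, 0.0918, 0.0933]
tcp_rot: [-1.993, -2.419, 0.011]
ft_force: [0.9, -0.0, -3.5]
finger_gap: 0.0496
```

```bash
python3 -c "
from h import *
tgt(.055)"
```

```text
t 11.9 pos [0.5675 0.0918 0.0933] ang 101.05 tilt [-9.9e-03 -8.0e-04 -1.0e+00] gap 0.0496 F [ 0.9 -0.  -3.5] M [ 0.06 -0.1   0.01] q [ 0.16  0.49 -0.01  1.09  0.   -0.03]
yaw 0.0008 now [-0.   0.2 38.3] after [-0.   0.2 38.3]
bottom-socket mm [0.1 0.  8.2]
```

Aligned within 0.2 mm, so I'll descend into the socket.

Request:
step_arm --increments '[{"hand": 0.3,"dx": 0,"dy": 0,"dz": 6,"yaw": 0},{"hand": 0.3,"dx": 0,"dy": 0,"dz": 0,"yaw": 0},{"hand": 0.3,"dx": 0,"dy": 0,"dz": 6,"yaw": 0},{"hand": 0.3,"dx": 0,"dy": 0,"dz": 0,"yaw": 0},{"hand": 0.3,"dx": 0,"dy": 0,"dz": 4,"yaw": 0},{"hand": 0.3,"dx": 0,"dy": 0,"dz": 0,"yaw": 0}]'

```text
t: 12.4
ee_pos: [0.5676, 0.0919, 0.0761]
tcp_rot: [-1.993, -2.42, 0.01]
ft_force: [0.1, -0.5, -4.8]
finger_gap: 0.0494
```

```bash
python3 -c "
from h import *
tgt(.055)"
```

```text
t 12.4 pos [0.5676 0.0919 0.0761] ang 101.05 tilt [-9.2e-03 -6.0e-04 -1.0e+00] gap 0.0494 F [ 0.1 -0.5 -4.8] M [-0.01  0.02  0.04] q [ 0.16  0.5  -0.03  1.05  0.   -0.03]
yaw 0.0009 now [-0.1 -0.1 21.1] after [-0.1 -0.1 21.1]
bottom-socket mm [ 0.2  0.1 -9. ]
```

Nine mm deep with no contact force, so I'll continue.

Request:
step_arm --increments '[{"hand": 0.3,"dx": 0,"dy": 0,"dz": 6,"yaw": 0},{"hand": 0.3,"dx": 0,"dy": 0,"dz": 0,"yaw": 0},{"hand": 0.3,"dx": 0,"dy": 0,"dz": 6,"yaw": 0},{"hand": 0.3,"dx": 0,"dy": 0,"dz": 0,"yaw": 0},{"hand": 0.3,"dx": 0,"dy": 0,"dz": 4,"yaw": 0},{"hand": 0.3,"dx": 0,"dy": 0,"dz": 0,"yaw": 0},{"hand": 0.3,"dx": 0,"dy": 0,"dz": 2,"yaw": 0},{"hand": 0.3,"dx": 0,"dy": 0,"dz": 0,"yaw": 0}]'

```text
t: 13.07
ee_pos: [0.5675, 0.0919, 0.056]
tcp_rot: [-1.993, -2.42, 0.01]
ft_force: [-0.2, 0.2, -3.4]
finger_gap: 0.0492
```

```bash
python3 -c "
from h import *
tgt(.055)"
```

```text
t 13.07 pos [0.5675 0.0919 0.056 ] ang 101.05 tilt [-9.2e-03 -7.0e-04 -1.0e+00] gap 0.0492 F [-0.2  0.2 -3.4] M [-0.01 -0.03 -0.01] q [ 0.16  0.52 -0.06  1.    0.   -0.03]
yaw 0.0009 now [-0.  -0.1  1. ] after [-0.  -0.1  1. ]
bottom-socket mm [  0.    0.1 -29.1]
```

Request:
step_arm --increments '[{"hand": 0.3,"dx": 0,"dy": 0,"dz": 1,"yaw": 0},{"hand": 0.3,"dx": 0,"dy": 0,"dz": 1,"yaw": 0},{"hand": 0.3,"dx": 0,"dy": 0,"dz": 1,"yaw": 0}]'

```text
t: 13.32
ee_pos: [0.5677, 0.0919, 0.055]
tcp_rot: [-1.994, -2.421, 0.008]
ft_force: [-3.2, -0.9, 4.8]
finger_gap: 0.0495
```

```bash
python3 -c "
from h import *
tgt(.055)"
```

```text
t 13.32 pos [0.5677 0.0919 0.055 ] ang 101.04 tilt [-7.8e-03 -6.0e-04 -1.0e+00] gap 0.0495 F [-3.2 -0.9  4.8] M [-0.19  0.64 -0.04] q [ 0.16  0.52 -0.06  1.    0.   -0.03]
yaw 0.0008 now [-0.  -0.5 -0. ] after [-0.  -0.5 -0. ]
bottom-socket mm [  0.3   0.1 -30.1]
```

Request:
step_arm --increments '[{"hand": 0.6,"dx": 0,"dy": 0,"dz": 0,"yaw": 0},{"hand": 1,"dx": 0,"dy": 0,"dz": 0,"yaw": 0},{"hand": 1,"dx": 0,"dy": 0,"dz": 0,"yaw": 0},{"hand": 1,"dx": 0,"dy": 0,"dz": 0,"yaw": 0},{"hand": 1,"dx": 0,"dy": 0,"dz": 0,"yaw": 0},{"hand": 1,"dx": 0,"dy": 0,"dz": 0,"yaw": 0}]'

```text
t: 13.82
ee_pos: [0.5713, 0.0925, 0.0575]
tcp_rot: [-1.997, -2.425, -0.002]
ft_force: [-0.3, -0.3, 0.3]
finger_gap: 0.0855
```

```bash
python3 -c "
from h import *
tgt(.055)"
```

```text
t 13.82 pos [0.5713 0.0925 0.0575] ang 101.05 tilt [ 5.e-04  9.e-04 -1.e+00] gap 0.0855 F [-0.3 -0.3  0.3] M [-0.02  0.02  0.02] q [ 0.16  0.52 -0.05  1.    0.   -0.03]
yaw 0.0008 now [ 0.1 -4.3  2.5] after [ 0.1 -4.3  2.5]
bottom-socket mm [  4.3   0.8 -27.6]
```

Request:
step_arm --increments '[{"hand": 1,"dx": 0,"dy": 0,"dz": -10,"yaw": 0},{"hand": 1,"dx": 0,"dy": 0,"dz": -15,"yaw": 0},{"hand": 1,"dx": 0,"dy": 0,"dz": -20,"yaw": 0},{"hand": 1,"dx": 0,"dy": 0,"dz": -20,"yaw": 0},{"hand": 1,"dx": 0,"dy": 0,"dz": -20,"yaw": 0},{"hand": 1,"dx": 0,"dy": 0,"dz": 0,"yaw": 0},{"hand": 1,"dx": 0,"dy": 0,"dz": 0,"yaw": 0}]'

```text
t: 14.4
ee_pos: [0.5705, 0.0923, 0.1482]
tcp_rot: [-1.996, -2.424, 0.001]
ft_force: [-0.1, -0.6, -0.8]
finger_gap: 0.0849
```

```bash
python3 -c "
from h import *
tgt(.055)
c=get_calibration('wrist'); np.save('c6.npy',c,allow_pickle=True)
cv2.imwrite('pics/c6.png',snapshot('wrist')[:,:,::-1])"
```

```text
t 14.4 pos [0.5705 0.0923 0.1482] ang 101.05 tilt [-1.5e-03  6.0e-04 -1.0e+00] gap 0.0849 F [-0.1 -0.6 -0.8] M [-0.02  0.02  0.01] q [ 0.16  0.44  0.07  1.2   0.   -0.03]
yaw 0.0008 now [ 0.1 -3.3 93.2] after [ 0.1 -3.3 93.2]
bottom-socket mm [ 3.4  0.5 63.1]
```

View pics/c6.png

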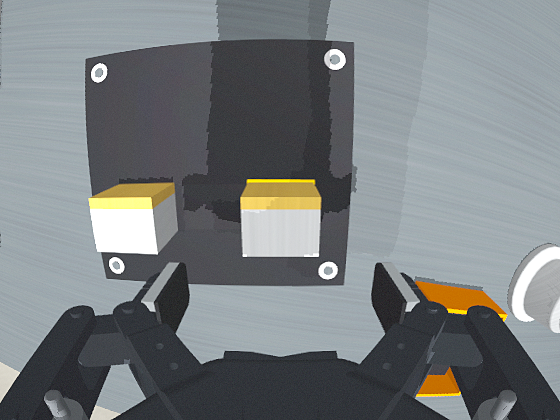

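```bash
python3 -c "
from h import *
crop('pics/c6.png',80,170,330,265,3,'pics/c6z.png')"
```

```text
(no output)
```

View pics/c6z.png

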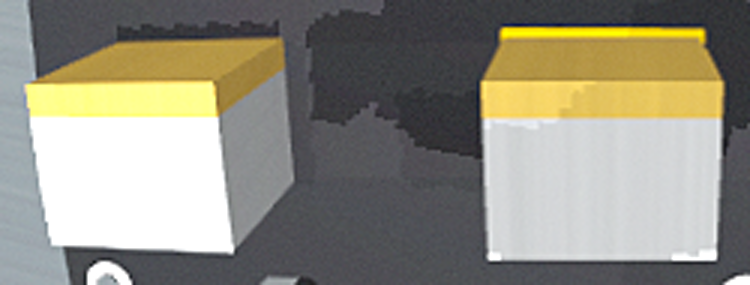

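```bash
python3 -c "
from h import *
c=np.load('c6.npy',allow_pickle=True).item()
f=lambda L:[(80+u/3-.4,170+v/3-.4) for u,v in L]
A=rect(c,f([(26,84),(217,81),(234,253),(52,246)]),.095)
B=rect(c,f([(482,81),(723,80),(717,261),(488,262)]),.095)
C=rect(c,f([(494,39),(710,38),(717,261),(488,262)]),.045)
ex=np.array([np.cos(np.radians(11)),np.sin(np.radians(11)),0])
print((A@ex)*1e3,(B@ex)*1e3,(C@ex)*1e3)
"
```

```text
sides [51.  40.5 50.4 40.8] angs [ 101.    10.   -78.7 -169.2] ctr [ 0.5876 -0.0166  0.095 ]
sides [50.  40.8 50.4 40.8] angs [ 101.3   11.4  -78.7 -169.2] ctr [0.5671 0.091  0.095 ]
sides [55.6 62.5 63.3 62.5] angs [ 101.3   14.7  -78.7 -172.3] ctr [0.5783 0.0932 0.045 ]
[553.28216734 553.28606798 593.80487401 594.10605903] [553.72484022 553.47515633 594.28664495 594.55450462] [554.40431244 554.10051641 616.42195726 616.75814597]
```

Request:
step_arm --increments '[{"hand": 1,"dx": -12,"dy": -4,"dz": -8,"yaw": 0},{"hand": 1,"dx": -25,"dy": -10,"dz": -8,"yaw": -0.02},{"hand": 1,"dx": -30,"dy": -14,"dz": -8,"yaw": -0.02},{"hand": 1,"dx": -30,"dy": -14,"dz": -5,"yaw": -0.02},{"hand": 1,"dx": -30,"dy": -14,"dz": 0,"yaw": -0.02},{"hand": 1,"dx": -30,"dy": -14,"dz": 0,"yaw": -0.02},{"hand": 1,"dx": -30,"dy": -14,"dz": 0,"yaw": 0},{"hand": 1,"dx": -30,"dy": -14,"dz": 0,"yaw": 0},{"hand": 1,"dx": -30,"dy": -14,"dz": 0,"yaw": 0},{"hand": 1,"dx": -22,"dy": -10,"dz": 0,"yaw": 0},{"hand": 1,"dx": -8,"dy": -4,"dz": 0,"yaw": 0},{"hand": 1,"dx": 0,"dy": 0,"dz": 0,"yaw": 0}]'

```text
t: 15.45
ee_pos: [0.5094, -0.227, 0.1722]
tcp_rot: [-1.856, -2.516, 0.017]
ft_force: [0.4, -0.3, 0.7]
finger_gap: 0.0854
```

```bash
python3 -c "
from h import *
go([.473,-.278,.2],107)
c=get_calibration('wrist'); np.save('d1.npy',c,allow_pickle=True)
cv2.imwrite('pics/d1.png',snapshot('wrist')[:,:,::-1])"
```

```text
t 15.45 pos [ 0.5094 -0.227   0.1722] ang 107.19 tilt [-0.0186  0.     -0.9998] gap 0.0854 F [ 0.4 -0.3  0.7] M [ 0.   -0.04 -0.06] q [-0.42  0.4   0.07  1.26 -0.01 -0.72]
yaw 0.0033 now [-37.8 -50.3 -27.1] after [-38.  -50.2 -27.1]
```

View pics/d1.png

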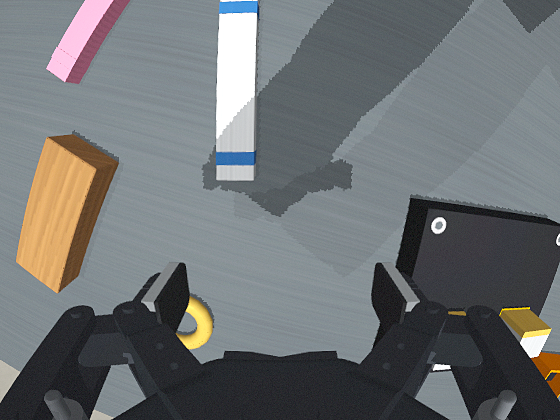

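Request:
step_arm --increments '[{"hand": 1,"dx": -12,"dy": -14,"dz": -8,"yaw": 0},{"hand": 1,"dx": -14,"dy": -16,"dz": -8,"yaw": 0},{"hand": 1,"dx": -8,"dy": -10,"dz": -5,"yaw": 0},{"hand": 1,"dx": 0,"dy": 0,"dz": 0,"yaw": 0},{"hand": 1,"dx": 0,"dy": 0,"dz": 0,"yaw": 0}]'

```text
t: 15.92
ee_pos: [0.4807, -0.2654, 0.1922]
tcp_rot: [-1.841, -2.518, 0.014]
ft_force: [0.4, 0.2, -0.1]
finger_gap: 0.0855
```

```bash
python3 -c "
from h import *
go([.4155,-.296,.2],107)
c=get_calibration('wrist'); np.save('d2.npy',c,allow_pickle=True)
cv2.imwrite('pics/d2.png',snapshot('wrist')[:,:,::-1])"
```

```text
t 15.92 pos [ 0.4807 -0.2654  0.1922] ang 107.66 tilt [-0.0232  0.0062 -0.9997] gap 0.0855 F [ 0.4  0.2 -0.1] M [ 0.02 -0.01  0.  ] q [-0.5   0.38  0.09  1.31 -0.01 -0.81]
yaw 0.0115 now [ -9.3 -71.6  -6.5] after [-10.1 -71.5  -6.5]
```

View pics/d2.png

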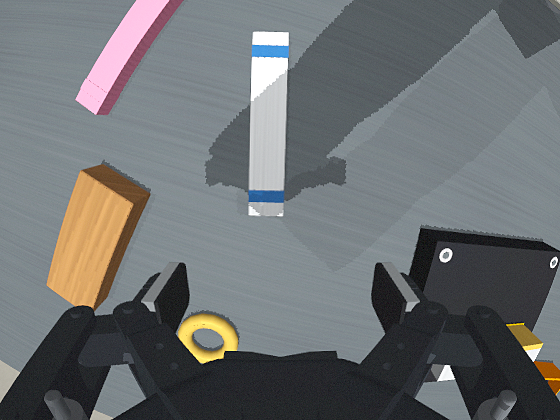

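```bash
python3 -c "
from h import *
im=cv2.imread('pics/d2.png');a=im[22:62,235:305];b=im[185:225,235:305]
cv2.imwrite('pics/d2z.png',cv2.resize(np.vstack([a,b]),None,fx=7,fy=7,interpolation=cv2.INTER_CUBIC))"
```

```text
(no output)
```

View pics/d2z.png

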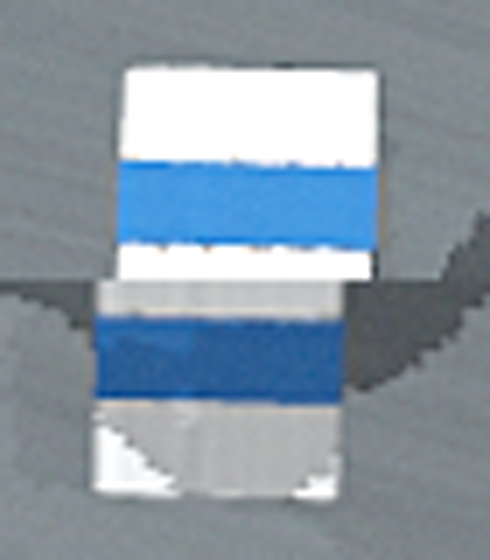

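```bash
python3 -c "
from h import *
c=np.load('d2.npy',allow_pickle=True).item()
P=rect(c,[(235+u/7-.4,o+v/7-.4) for u,v,o in [(124,67,22),(378,68,22),(338,218,185),(92,215,185)]],.028)
print(P)
go([P[:,0].mean(),P[:,1].mean(),.08],107)
"
```

```text
sides [ 34.2 179.9  34.7 179.8] angs [ 107.    16.   -73.2 -164.2] ctr [ 0.4155 -0.2971  0.028 ]
[[ 0.33403926 -0.33812147  0.028     ]
 [ 0.32405201 -0.30541402  0.028     ]
 [ 0.49700846 -0.25587832  0.028     ]
 [ 0.5069995  -0.28905708  0.028     ]]
t 15.97 pos [ 0.4809 -0.2652  0.1922] ang 107.69 tilt [-0.0232  0.0059 -0.9997] gap 0.0854 F [ 0.6 -0.2  0.5] M [ 0.04 -0.08 -0.01] q [-0.5   0.38  0.09  1.31 -0.01 -0.81]
yaw 0.0121 now [-12.  -69.7 113.5] after [-12.8 -69.5 113.5]
```

Request:
step_arm --increments '[{"hand": 1,"dx": -2,"dy": -9,"dz": 0,"yaw": 0.015},{"hand": 1,"dx": -2,"dy": -9,"dz": 3,"yaw": 0.014},{"hand": 1,"dx": -2,"dy": -9,"dz": 3,"yaw": 0},{"hand": 1,"dx": -2,"dy": -9,"dz": 3,"yaw": 0},{"hand": 1,"dx": -2,"dy": -9,"dz": 3,"yaw": 0},{"hand": 1,"dx": -2,"dy": -9,"dz": 3,"yaw": 0},{"hand": 1,"dx": 0,"dy": -4,"dz": 0,"yaw": 0},{"hand": 1,"dx": 0,"dy": 0,"dz": 0,"yaw": 0},{"hand": 1,"dx": 0,"dy": 0,"dz": 0,"yaw": 0}]'

```text
t: 16.72
ee_pos: [0.4221, -0.2917, 0.1745]
tcp_rot: [-1.872, -2.489, 0.014]
ft_force: [0.5, 0.2, 0.9]
finger_gap: 0.0856
```

```bash
python3 -c "
from h import *
go([.4155,-.2971,.008],106)"
```

```text
t 16.72 pos [ 0.4221 -0.2917  0.1745] ang 106.08 tilt [-0.0268  0.0092 -0.9996] gap 0.0856 F [0.5 0.2 0.9] M [ 0.04 -0.    0.03] q [-0.6   0.32 -0.04  1.24 -0.01 -0.88]
yaw 0.0013 now [ -6.1  -4.  166.6] after [ -6.1  -4.  166.6]
```

Request:
step_arm --increments '[{"hand": 1,"dx": -3,"dy": -2,"dz": 15,"yaw": 0},{"hand": 1,"dx": -3,"dy": -2,"dz": 20,"yaw": 0},{"hand": 1,"dx": 0,"dy": 0,"dz": 20,"yaw": 0},{"hand": 1,"dx": 0,"dy": 0,"dz": 20,"yaw": 0},{"hand": 1,"dx": 0,"dy": 0,"dz": 10,"yaw": 0},{"hand": 1,"dx": 0,"dy": 0,"dz": 0,"yaw": 0},{"hand": 1,"dx": 0,"dy": 0,"dz": 0,"yaw": 0}]'

```text
t: 17.3
ee_pos: [0.4219, -0.3, 0.0894]
tcp_rot: [-1.877, -2.497, 0.011]
ft_force: [0.1, -0.3, 0.6]
finger_gap: 0.0853
```

```bash
python3 -c "
from h import *
go([.4155,-.2971,.008],106)"
```

```text
t 17.3 pos [ 0.4219 -0.3     0.0894] ang 106.14 tilt [-0.0181  0.0048 -0.9998] gap 0.0853 F [ 0.1 -0.3  0.6] M [-0.02 -0.03  0.02] q [-0.61  0.39 -0.17  1.03 -0.01 -0.9 ]
yaw 0.0024 now [ 3.8 -4.  81.5] after [ 3.8 -4.1 81.5]
```

Request:
step_arm --increments '[{"hand": 1,"dx": 2,"dy": -4,"dz": 14,"yaw": 0},{"hand": 1,"dx": 2,"dy": 0,"dz": 14,"yaw": 0},{"hand": 1,"dx": 0,"dy": 0,"dz": 14,"yaw": 0},{"hand": 1,"dx": 0,"dy": 0,"dz": 8,"yaw": 0},{"hand": 1,"dx": 0,"dy": 0,"dz": 0,"yaw": 0},{"hand": 1,"dx": 0,"dy": 0,"dz": 0,"yaw": 0}]'

```text
t: 17.8
ee_pos: [0.4218, -0.2999, 0.0441]
tcp_rot: [-1.882, -2.509, 0.01]
ft_force: [-0.5, 0.3, 0.4]
finger_gap: 0.0854
```

```bash
python3 -c "
from h import *
go([.4155,-.2971,.007],106)
cv2.imwrite('pics/d3.png',snapshot('wrist')[:,:,::-1])"
```

```text
t 17.8 pos [ 0.4218 -0.2999  0.0441] ang 106.24 tilt [-0.0078 -0.0019 -1.    ] gap 0.0854 F [-0.5  0.3  0.4] M [-0.01 -0.05  0.03] q [-0.61  0.44 -0.24  0.9  -0.01 -0.9 ]
yaw 0.0041 now [ 4.5 -5.  37.2] after [ 4.4 -5.  37.2]
```

View pics/d3.png

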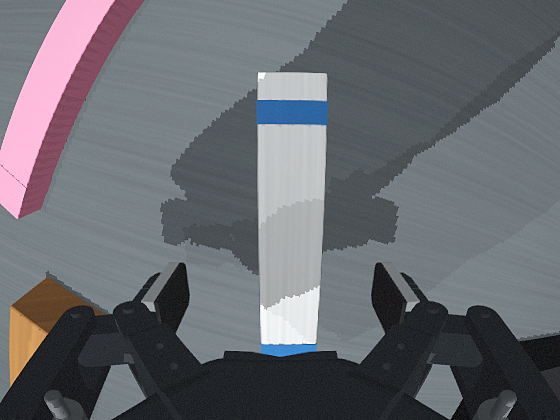

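Request:
step_arm --increments '[{"hand": 1,"dx": 4.5,"dy": -5,"dz": 8,"yaw": 0.004},{"hand": 1,"dx": 0,"dy": 0,"dz": 0,"yaw": 0},{"hand": 1,"dx": 0,"dy": 0,"dz": 10,"yaw": 0},{"hand": 1,"dx": 0,"dy": 0,"dz": 0,"yaw": 0},{"hand": 1,"dx": 0,"dy": 0,"dz": 8,"yaw": 0},{"hand": 1,"dx": 0,"dy": 0,"dz": 0,"yaw": 0},{"hand": 1,"dx": 0,"dy": 0,"dz": 0,"yaw": 0}]'

```text
t: 18.43
ee_pos: [0.4205, -0.3002, 0.0218]
tcp_rot: [1.886, 2.505, -0.009]
ft_force: [0.1, 0.1, -0.0]
finger_gap: 0.0854
```

```bash
python3 -c "
from h import *
go([.4155,-.2971,.007],106)"
```

```text
t 18.43 pos [ 0.4205 -0.3002  0.0218] ang 106.03 tilt [ 0.0014 -0.0082 -1.    ] gap 0.0854 F [ 0.1  0.1 -0. ] M [-0.04 -0.03 -0.02] q [-0.62  0.46 -0.28  0.83 -0.01 -0.9 ]
yaw 0.0005 now [ 4.5 -3.9 14.7] after [ 4.5 -3.9 14.7]
```

Request:
step_arm --increments '[{"hand": 1,"dx": 4.5,"dy": -4,"dz": 0,"yaw": 0},{"hand": 1,"dx": 0,"dy": 0,"dz": 0,"yaw": 0},{"hand": 1,"dx": 0,"dy": 0,"dz": 7,"yaw": 0},{"hand": 1,"dx": 0,"dy": 0,"dz": 0,"yaw": 0},{"hand": 1,"dx": 0,"dy": 0,"dz": 0,"yaw": 0}]'

```text
t: 18.85
ee_pos: [0.415, -0.2968, 0.0142]
tcp_rot: [1.886, 2.505, -0.009]
ft_force: [-0.3, -0.4, 0.3]
finger_gap: 0.0849
```

```bash
python3 -c "
from h import *
go([.4155,-.2971,.007],106)"
```

```text
t 18.85 pos [ 0.415  -0.2968  0.0142] ang 106.03 tilt [ 0.0015 -0.0083 -1.    ] gap 0.0849 F [-0.3 -0.4  0.3] M [ 0.01  0.02 -0.05] q [-0.62  0.46 -0.3   0.8  -0.01 -0.9 ]
yaw 0.0006 now [-0.4  0.4  7.2] after [-0.4  0.4  7.2]
```

Aligned. I'll go down 7 mm and close at 40 N.

Request:
step_arm --increments '[{"hand": 1,"dx": 0,"dy": 0,"dz": 6,"yaw": 0},{"hand": 1,"dx": 0,"dy": 0,"dz": 0,"yaw": 0},{"hand": 0.5,"dx": 0,"dy": 0,"dz": 0,"yaw": 0},{"hand": 0.15,"dx": 0,"dy": 0,"dz": 0,"yaw": 0},{"hand": 0.15,"dx": 0,"dy": 0,"dz": 0,"yaw": 0},{"hand": 0.15,"dx": 0,"dy": 0,"dz": 0,"yaw": 0},{"hand": 0.15,"dx": 0,"dy": 0,"dz": 0,"yaw": 0},{"hand": 0.15,"dx": 0,"dy": 0,"dz": 0,"yaw": 0},{"hand": 0.15,"dx": 0,"dy": 0,"dz": 0,"yaw": 0},{"hand": 0.15,"dx": 0,"dy": 0,"dz": 0,"yaw": 0}]' --grip_force 50

```text
t: 19.68
ee_pos: [0.4151, -0.2967, 0.0076]
tcp_rot: [1.886, 2.505, -0.008]
ft_force: [-0.0, 0.6, 0.9]
finger_gap: 0.0328
```

```bash
python3 -c "
from h import *
go([.4155,-.2971,.007],106)"
```

```text
t 19.68 pos [ 0.4151 -0.2967  0.0076] ang 106.04 tilt [ 0.0016 -0.0078 -1.    ] gap 0.0328 F [-0.   0.6  0.9] M [ 0.1   0.01 -0.01] q [-0.62  0.47 -0.31  0.79 -0.01 -0.9 ]
yaw 0.0006 now [-0.5  0.3  0.6] after [-0.5  0.3  0.6]
```

Request:
step_arm --increments '[{"hand": 0.15,"dx": 0,"dy": 0,"dz": -6,"yaw": 0},{"hand": 0.15,"dx": 0,"dy": 0,"dz": -12,"yaw": 0},{"hand": 0.15,"dx": 0,"dy": 0,"dz": -20,"yaw": 0},{"hand": 0.15,"dx": 0,"dy": 0,"dz": -24,"yaw": 0},{"hand": 0.15,"dx": 0,"dy": 0,"dz": -24,"yaw": 0},{"hand": 0.15,"dx": 0,"dy": 0,"dz": -24,"yaw": 0},{"hand": 0.15,"dx": 0,"dy": 0,"dz": -12,"yaw": 0},{"hand": 0.15,"dx": 0,"dy": 0,"dz": 0,"yaw": 0},{"hand": 0.15,"dx": 0,"dy": 0,"dz": 0,"yaw": 0}]'

```text
t: 20.43
ee_pos: [0.4088, -0.2919, 0.1302]
tcp_rot: [-1.883, -2.5, 0.011]
ft_force: [-1.3, -0.4, -4.6]
finger_gap: 0.0329
```

```bash
python3 -c "
from h import *
go([.533,.0286,.17],191)"
```

```text
t 20.43 pos [ 0.4088 -0.2919  0.1302] ang 106.03 tilt [-0.0138  0.0019 -0.9999] gap 0.0329 F [-1.3 -0.4 -4.6] M [ 0.02  0.   -0.05] q [-0.62  0.32 -0.16  1.1  -0.01 -0.9 ]
yaw -1.4831 now [274.  207.3 -40.9] after [-182.5  291.1  -40.9]
```

Request:
step_arm --increments '[{"hand": 0.15,"dx": 8,"dy": 6,"dz": -7,"yaw": -0.06},{"hand": 0.15,"dx": 14,"dy": 14,"dz": -7,"yaw": -0.115},{"hand": 0.15,"dx": 13,"dy": 15,"dz": -7,"yaw": -0.12},{"hand": 0.15,"dx": 11,"dy": 17,"dz": -7,"yaw": -0.12},{"hand": 0.15,"dx": 9,"dy": 18,"dz": -7,"yaw": -0.12},{"hand": 0.15,"dx": 7,"dy": 19,"dz": -5,"yaw": -0.12},{"hand": 0.15,"dx": 5,"dy": 20,"dz": 0,"yaw": -0.12},{"hand": 0.15,"dx": 2,"dy": 20,"dz": 0,"yaw": -0.12},{"hand": 0.15,"dx": 0,"dy": 20,"dz": 0,"yaw": -0.12},{"hand": 0.15,"dx": -2,"dy": 20,"dz": 0,"yaw": -0.12},{"hand": 0.15,"dx": -4,"dy": 19,"dz": 0,"yaw": -0.12},{"hand": 0.15,"dx": -6,"dy": 18,"dz": 0,"yaw": -0.1}]'

```text
t: 21.43
ee_pos: [0.4839, -0.0691, 0.1514]
tcp_rot: [0.177, -3.09, -0.023]
ft_force: [-0.3, -0.7, -3.9]
finger_gap: 0.033
```

```bash
python3 -c "
from h import *
go([.533,.0286,.17],191)"
```

```text
t 21.43 pos [ 0.4839 -0.0691  0.1514] ang -173.42 tilt [-0.0468  0.0119 -0.9988] gap 0.033 F [-0.3 -0.7 -3.9] M [-0.05 -0.1   0.01] q [-0.15  0.31 -0.12  1.19  0.01 -1.83]
yaw -0.0771 now [-59.1  91.8 -19.8] after [-66.   87.  -19.8]
```

Request:
step_arm --increments '[{"hand": 0.15,"dx": 0,"dy": 16,"dz": -4,"yaw": -0.04},{"hand": 0.15,"dx": 0,"dy": 20,"dz": -4,"yaw": -0.037},{"hand": 0.15,"dx": 0,"dy": 20,"dz": 0,"yaw": 0},{"hand": 0.15,"dx": 0,"dy": 12,"dz": 0,"yaw": 0},{"hand": 0.15,"dx": 0,"dy": 4,"dz": 0,"yaw": 0},{"hand": 0.15,"dx": 0,"dy": 0,"dz": 0,"yaw": 0},{"hand": 0.15,"dx": -10,"dy": 0,"dz": 0,"yaw": 0},{"hand": 0.15,"dx": 0,"dy": 0,"dz": 0,"yaw": 0},{"hand": 0.15,"dx": -10,"dy": 0,"dz": 0,"yaw": 0},{"hand": 0.15,"dx": 0,"dy": 0,"dz": 0,"yaw": 0},{"hand": 0.15,"dx": 0,"dy": 0,"dz": 0,"yaw": 0}]'

```text
t: 22.35
ee_pos: [0.4864, 0.01, 0.1461]
tcp_rot: [0.31, -3.057, -0.028]
ft_force: [-1.5, 0.7, -4.3]
finger_gap: 0.0331
```

```bash
python3 -c "
from h import *
go([.533,.0286,.17],191)"
```

```text
t 22.35 pos [0.4864 0.01   0.1461] ang -168.38 tilt [-0.0703  0.0112 -0.9975] gap 0.0331 F [-1.5  0.7 -4.3] M [ 0.   -0.08  0.04] q [ 0.01  0.32 -0.11  1.2   0.01 -1.76]
yaw 0.0108 now [-47.7   9.5 -26.9] after [-47.6  10.  -26.9]
```

Request:
step_arm --increments '[{"hand": 0.15,"dx": -9,"dy": 4,"dz": 0,"yaw": 0.01},{"hand": 0.15,"dx": 0,"dy": 0,"dz": 0,"yaw": 0},{"hand": 0.15,"dx": -6,"dy": 0,"dz": 20,"yaw": 0},{"hand": 0.15,"dx": 0,"dy": 0,"dz": 20,"yaw": 0},{"hand": 0.15,"dx": 0,"dy": 0,"dz": 0,"yaw": 0},{"hand": 0.15,"dx": 0,"dy": 0,"dz": 0,"yaw": 0}]'

```text
t: 22.85
ee_pos: [0.4998, 0.016, 0.1055]
tcp_rot: [0.288, -3.062, -0.026]
ft_force: [0.7, 0.4, -3.6]
finger_gap: 0.0328
```

```bash
python3 -c "
from h import *
go([.533,.0286,.17],191)"
```

```text
t 22.85 pos [0.4998 0.016  0.1055] ang -169.22 tilt [-0.0672  0.0108 -0.9977] gap 0.0328 F [ 0.7  0.4 -3.6] M [-0.02 -0.17 -0.01] q [ 0.02  0.38 -0.14  1.11  0.01 -1.73]
yaw -0.0039 now [-30.8   7.7 -66.4] after [-30.8   7.6 -66.4]
```

Request:
step_arm --increments '[{"hand": 0.15,"dx": 11,"dy": 0,"dz": -8,"yaw": 0},{"hand": 0.15,"dx": 11,"dy": 0,"dz": -8,"yaw": 0},{"hand": 0.15,"dx": 11,"dy": 0,"dz": -8,"yaw": 0},{"hand": 0.15,"dx": 11,"dy": 0,"dz": -8,"yaw": 0},{"hand": 0.15,"dx": 11,"dy": 0,"dz": -8,"yaw": 0},{"hand": 0.15,"dx": 9,"dy": 0,"dz": -8,"yaw": 0},{"hand": 0.15,"dx": 0,"dy": 0,"dz": -8,"yaw": 0},{"hand": 0.15,"dx": 0,"dy": 0,"dz": -8,"yaw": 0},{"hand": 0.15,"dx": 0,"dy": 0,"dz": -8,"yaw": 0},{"hand": 0.15,"dx": 0,"dy": 0,"dz": 0,"yaw": 0},{"hand": 0.15,"dx": 0,"dy": 0,"dz": 0,"yaw": 0}]'

```text
t: 23.77
ee_pos: [0.441, 0.0022, 0.1966]
tcp_rot: [0.288, -3.075, -0.024]
ft_force: [-0.8, 0.5, -4.3]
finger_gap: 0.033
```

```bash
python3 -c "
from h import *
go([.533,.0286,.17],191)"
```

```text
t 23.77 pos [0.441  0.0022 0.1966] ang -169.28 tilt [-0.054   0.0106 -0.9985] gap 0.033 F [-0.8  0.5 -4.3] M [-0.03 -0.1  -0.06] q [-0.    0.19 -0.16  1.28  0.01 -1.76]
yaw -0.005 now [-96.5   8.4  21.8] after [-96.6   7.9  21.8]
```

Request:
step_arm --increments '[{"hand": 0.15,"dx": -14,"dy": 2,"dz": 0,"yaw": 0},{"hand": 0.15,"dx": 0,"dy": 0,"dz": 0,"yaw": 0},{"hand": 0.15,"dx": -14,"dy": 2,"dz": 0,"yaw": 0},{"hand": 0.15,"dx": 0,"dy": 0,"dz": 0,"yaw": 0},{"hand": 0.15,"dx": -14,"dy": 2,"dz": 0,"yaw": 0},{"hand": 0.15,"dx": 0,"dy": 0,"dz": 0,"yaw": 0},{"hand": 0.15,"dx": -14,"dy": 2,"dz": 0,"yaw": 0},{"hand": 0.15,"dx": 0,"dy": 0,"dz": 0,"yaw": 0},{"hand": 0.15,"dx": 0,"dy": 0,"dz": 0,"yaw": 0}]'

```text
t: 24.52
ee_pos: [0.4934, 0.0206, 0.1891]
tcp_rot: [0.288, -3.063, -0.023]
ft_force: [-0.4, -0.1, -3.7]
finger_gap: 0.0327
```

```bash
python3 -c "
from h import *
go([.533,.0286,.17],191)"
```

```text
t 24.52 pos [0.4934 0.0206 0.1891] ang -169.23 tilt [-0.0659  0.009  -0.9978] gap 0.0327 F [-0.4 -0.1 -3.7] M [-0.06 -0.09 -0.01] q [ 0.03  0.3  -0.02  1.31  0.01 -1.72]
yaw -0.0041 now [-41.5   0.1  16.5] after [-41.5  -0.1  16.5]
```

Request:
step_arm --increments '[{"hand": 0.15,"dx": 0,"dy": 0,"dz": -8,"yaw": 0},{"hand": 0.15,"dx": 0,"dy": 0,"dz": -8,"yaw": 0},{"hand": 0.15,"dx": 0,"dy": 0,"dz": -8,"yaw": 0},{"hand": 0.15,"dx": 0,"dy": 0,"dz": -8,"yaw": 0},{"hand": 0.15,"dx": 0,"dy": 0,"dz": -8,"yaw": 0},{"hand": 0.15,"dx": 0,"dy": 0,"dz": -8,"yaw": 0},{"hand": 0.15,"dx": 0,"dy": 0,"dz": 0,"yaw": 0},{"hand": 0.15,"dx": 0,"dy": 0,"dz": 0,"yaw": 0}]'

```text
t: 25.18
ee_pos: [0.4951, 0.0193, 0.2434]
tcp_rot: [0.287, -3.063, -0.023]
ft_force: [-0.1, 0.0, -4.4]
finger_gap: 0.0327
```

```bash
python3 -c "
from h import *
go([.533,.0286,.17],191)"
```

```text
t 25.18 pos [0.4951 0.0193 0.2434] ang -169.27 tilt [-0.066   0.0086 -0.9978] gap 0.0327 F [-0.1  0.  -4.4] M [-0.05 -0.09  0.05] q [ 0.03  0.28  0.09  1.44  0.01 -1.73]
yaw -0.0047 now [-43.6   0.6  70.9] after [-43.6   0.4  70.9]
```

Request:
step_arm --increments '[{"hand": 0.15,"dx": 0,"dy": 0,"dz": 40,"yaw": 0},{"hand": 0.15,"dx": 0,"dy": 0,"dz": 0,"yaw": 0},{"hand": 0.15,"dx": 0,"dy": 0,"dz": 0,"yaw": 0},{"hand": 0.15,"dx": -9,"dy": 0,"dz": 0,"yaw": 0},{"hand": 0.15,"dx": 0,"dy": 0,"dz": 0,"yaw": 0},{"hand": 0.15,"dx": -6,"dy": 0,"dz": 20,"yaw": 0},{"hand": 0.15,"dx": 0,"dy": 0,"dz": 20,"yaw": 0},{"hand": 0.15,"dx": 0,"dy": 0,"dz": 12,"yaw": 0},{"hand": 0.15,"dx": 0,"dy": 0,"dz": 0,"yaw": 0},{"hand": 0.15,"dx": 0,"dy": 0,"dz": 0,"yaw": 0}]'

```text
t: 26.02
ee_pos: [0.5105, 0.0235, 0.1543]
tcp_rot: [0.288, -3.075, -0.022]
ft_force: [0.7, 0.3, -3.6]
finger_gap: 0.0327
```

```bash
python3 -c "
from h import *
go([.533,.0286,.17],191)"
```

```text
t 26.02 pos [0.5105 0.0235 0.1543] ang -169.26 tilt [-0.0544  0.009  -0.9985] gap 0.0327 F [ 0.7  0.3 -3.6] M [-0.02 -0.13 -0.02] q [ 0.04  0.35 -0.05  1.22  0.01 -1.72]
yaw -0.0046 now [-22.2   1.1 -16.9] after [-22.2   1.  -16.9]
```

Request:
step_arm --increments '[{"hand": 0.15,"dx": -10,"dy": 1,"dz": 0,"yaw": -0.005},{"hand": 0.15,"dx": 0,"dy": 0,"dz": 0,"yaw": 0},{"hand": 0.15,"dx": -6,"dy": 0,"dz": 15,"yaw": 0},{"hand": 0.15,"dx": 0,"dy": 0,"dz": 15,"yaw": 0},{"hand": 0.15,"dx": 0,"dy": 0,"dz": 10,"yaw": 0},{"hand": 0.15,"dx": 0,"dy": 0,"dz": 0,"yaw": 0},{"hand": 0.15,"dx": 0,"dy": 0,"dz": 0,"yaw": 0}]'

```text
t: 26.6
ee_pos: [0.533, 0.028, 0.1229]
tcp_rot: [0.297, -3.092, -0.02]
ft_force: [0.4, 0.4, -4.0]
finger_gap: 0.0328
```

```bash
python3 -c "
from h import *
go([.533,.0286,.055],191)
c=get_calibration('wrist'); np.save('e1.npy',c,allow_pickle=True)
cv2.imwrite('pics/e1.png',snapshot('wrist')[:,:,::-1])"
```

```text
t 26.6 pos [0.533  0.028  0.1229] ang -169.0 tilt [-0.0361  0.0094 -0.9993] gap 0.0328 F [ 0.4  0.4 -4. ] M [-0.05 -0.12  0.02] q [ 0.05  0.4  -0.06  1.15  0.01 -1.72]
yaw 0.0 now [-2.4 -0.5 67.8] after [-2.4 -0.5 67.8]
```

View pics/e1.png

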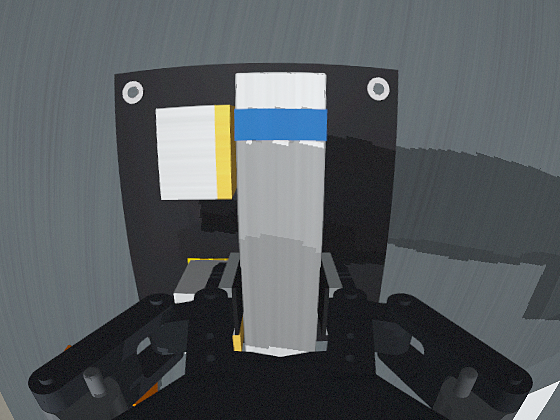

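Request:
step_arm --increments '[{"hand": 0.15,"dx": 0,"dy": 0,"dz": 10,"yaw": 0},{"hand": 0.15,"dx": 0,"dy": 0,"dz": 12,"yaw": 0},{"hand": 0.15,"dx": 0,"dy": 0,"dz": 10,"yaw": 0},{"hand": 0.15,"dx": 0,"dy": 0,"dz": 0,"yaw": 0},{"hand": 0.15,"dx": 0,"dy": 0,"dz": 0,"yaw": 0}]'

```text
t: 27.07
ee_pos: [0.5337, 0.0282, 0.0918]
tcp_rot: [0.297, -3.098, -0.019]
ft_force: [-0.7, 0.2, -3.6]
finger_gap: 0.0332
```

```bash
python3 -c "
from h import *
go([.533,.0286,.055],191)"
```

```text
t 27.07 pos [0.5337 0.0282 0.0918] ang -169.03 tilt [-0.0303  0.0096 -0.9995] gap 0.0332 F [-0.7  0.2 -3.6] M [ 0.02 -0.08  0.01] q [ 0.05  0.43 -0.1   1.07  0.01 -1.72]
yaw -0.0005 now [-0.4 -0.  36.8] after [-0.4 -0.  36.8]
```

Request:
step_arm --increments '[{"hand": 0.15,"dx": 1,"dy": 0,"dz": 10,"yaw": 0},{"hand": 0.15,"dx": 0,"dy": 0,"dz": 10,"yaw": 0},{"hand": 0.15,"dx": 0,"dy": 0,"dz": 8,"yaw": 0},{"hand": 0.15,"dx": 0,"dy": 0,"dz": 0,"yaw": 0},{"hand": 0.15,"dx": 0,"dy": 0,"dz": 0,"yaw": 0}]'

```text
t: 27.48
ee_pos: [0.532, 0.0283, 0.0615]
tcp_rot: [0.297, -3.099, -0.019]
ft_force: [-0.3, -0.1, -3.2]
finger_gap: 0.0332
```

```bash
python3 -c "
from h import *
go([.533,.0286,.053],191)"
```

```text
t 27.48 pos [0.532  0.0283 0.0615] ang -169.02 tilt [-0.0295  0.0096 -0.9995] gap 0.0332 F [-0.3 -0.1 -3.2] M [-0.01 -0.06  0.02] q [ 0.05  0.46 -0.15  0.99  0.01 -1.72]
yaw -0.0004 now [-1.3 -0.   8.5] after [-1.3 -0.   8.5]
```

Request:
step_arm --increments '[{"hand": 0.15,"dx": 0,"dy": 0,"dz": 4,"yaw": 0},{"hand": 0.15,"dx": 0,"dy": 0,"dz": 0,"yaw": 0},{"hand": 0.15,"dx": 0,"dy": 0,"dz": 2.5,"yaw": 0},{"hand": 0.15,"dx": 0,"dy": 0,"dz": 0,"yaw": 0},{"hand": 0.15,"dx": 0,"dy": 0,"dz": 1,"yaw": 0},{"hand": 0.15,"dx": 0,"dy": 0,"dz": 0,"yaw": 0}]'

```text
t: 27.98
ee_pos: [0.5327, 0.0285, 0.0542]
tcp_rot: [0.298, -3.101, -0.019]
ft_force: [-0.3, 0.1, -3.8]
finger_gap: 0.0329
```

```bash
python3 -c "
from h import *
go([.533,.0286,.053],191)"
```

```text
t 27.98 pos [0.5327 0.0285 0.0542] ang -169.03 tilt [-0.0277  0.0097 -0.9996] gap 0.0329 F [-0.3  0.1 -3.8] M [-0.12  0.09 -0.03] q [ 0.05  0.47 -0.16  0.97  0.01 -1.72]
yaw -0.0004 now [-0.3  0.1  1.2] after [-0.3  0.1  1.2]
```

Request:
step_arm --increments '[{"hand": 0.15,"dx": 0,"dy": 0,"dz": 0.8,"yaw": 0},{"hand": 0.15,"dx": 0,"dy": 0,"dz": 0,"yaw": 0},{"hand": 0.55,"dx": 0,"dy": 0,"dz": 0,"yaw": 0},{"hand": 0.55,"dx": 0,"dy": 0,"dz": 0,"yaw": 0},{"hand": 0.55,"dx": 0,"dy": 0,"dz": 0,"yaw": 0},{"hand": 0.55,"dx": 0,"dy": 0,"dz": 0,"yaw": 0}]'

```text
t: 28.48
ee_pos: [0.5355, 0.0286, 0.0564]
tcp_rot: [0.298, -3.107, -0.019]
ft_force: [-0.3, 0.4, -0.6]
finger_gap: 0.0472
```

```bash
python3 -c "
from h import *
go([.533,.0286,.053],191)
cv2.imwrite('pics/e2.png',snapshot('wrist')[:,:,::-1])"
```

```text
t 28.48 pos [0.5355 0.0286 0.0564] ang -169.03 tilt [-0.0209  0.01   -0.9997] gap 0.0472 F [-0.3  0.4 -0.6] M [ 0.03 -0.09  0.01] q [ 0.05  0.46 -0.15  0.97  0.01 -1.72]
yaw -0.0005 now [2.4 0.4 3.4] after [2.4 0.4 3.4]
```

View pics/e2.png

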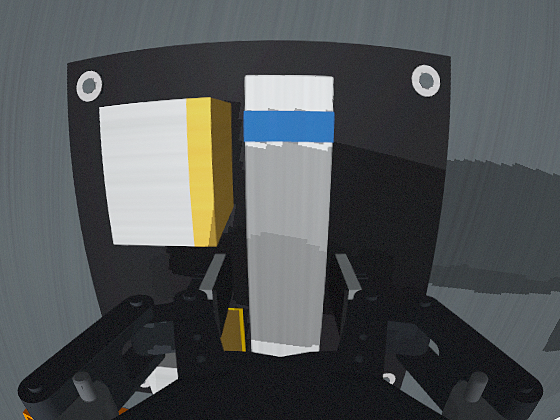

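Request:
step_arm --increments '[{"hand": 0.55,"dx": -3,"dy": 0,"dz": 2,"yaw": 0},{"hand": 0.55,"dx": 0,"dy": 0,"dz": 0,"yaw": 0},{"hand": 0.55,"dx": -3,"dy": 0,"dz": 0,"yaw": 0},{"hand": 0.55,"dx": 0,"dy": 0,"dz": 0,"yaw": 0},{"hand": 0.55,"dx": -2,"dy": 0,"dz": 0,"yaw": 0},{"hand": 0.55,"dx": 0,"dy": 0,"dz": 0,"yaw": 0}]'

```text
t: 29.03
ee_pos: [0.5406, 0.0296, 0.054]
tcp_rot: [0.297, -3.101, -0.017]
ft_force: [-1.1, -0.8, -0.6]
finger_gap: 0.0471
```

```bash
cat >> h.py <<'E'
def fx():
    s,R,a=state(); d=s["ee_pos"]-np.array([.5478,.0314,0]); ex=np.array([.9816,.1908,0]);ey=np.array([-.1908,.9816,0])
    print("t",round(s["t"],2),"fix x,y,z",np.round(1e3*np.array([d@ex,d@ey,d[2]]),1),"Ffix",np.round([s["ft_force"]@ex,s["ft_force"]@ey,s["ft_force"][2]],1),"ang",round(a,2),"tilt",np.round(R[:2,2],4),"gap",round(s["finger_gap"],4))
E
python3 -c "
from h import *
fx()
cv2.imwrite('pics/e3.png',snapshot('wrist')[:,:,::-1])"
```

```text
t 29.03 fix x,y,z [-7.4 -0.4 54. ] Ffix [-1.3 -0.6 -0.6] ang -169.06 tilt [-0.0275  0.0086] gap 0.0471
```

View pics/e3.png

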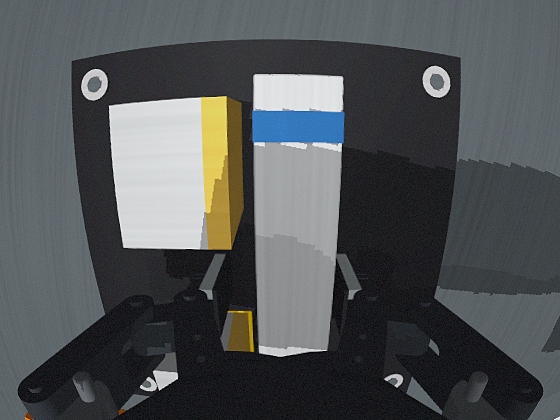

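Request:
step_arm --increments '[{"hand": 0.55,"dx": -2.5,"dy": 0,"dz": 0,"yaw": 0},{"hand": 0.55,"dx": 0,"dy": 0,"dz": 0,"yaw": 0},{"hand": 0.55,"dx": -2.5,"dy": 0,"dz": 0,"yaw": 0},{"hand": 0.55,"dx": 0,"dy": 0,"dz": 0,"yaw": 0}]'

```text
t: 29.42
ee_pos: [0.5426, 0.03, 0.0536]
tcp_rot: [0.296, -3.094, -0.016]
ft_force: [-0.4, -0.7, 0.2]
finger_gap: 0.047
```

```bash
python3 -c "
from h import *
fx()"
```

```text
t 29.42 fix x,y,z [-5.4 -0.4 53.6] Ffix [-0.5 -0.6  0.2] ang -169.07 tilt [-0.034   0.0074] gap 0.047
```

Request:
step_arm --increments '[{"hand": 0.55,"dx": -2,"dy": 0,"dz": 0,"yaw": 0},{"hand": 0.55,"dx": 0,"dy": 0,"dz": 0,"yaw": 0}]'

```text
t: 29.58
ee_pos: [0.5433, 0.0301, 0.0534]
tcp_rot: [0.295, -3.092, -0.016]
ft_force: [-1.8, -0.5, 1.5]
finger_gap: 0.047
```

```bash
python3 -c "
from h import *
fx()"
```

```text
t 29.58 fix x,y,z [-4.7 -0.4 53.4] Ffix [-1.8 -0.2  1.5] ang -169.08 tilt [-0.0368  0.0068] gap 0.047
```

Request:
step_arm --increments '[{"hand": 0.55,"dx": -4,"dy": 0,"dz": 0,"yaw": 0},{"hand": 0.55,"dx": -3,"dy": 0,"dz": 0,"yaw": 0}]'

```text
t: 29.75
ee_pos: [0.547, 0.0308, 0.0531]
tcp_rot: [0.294, -3.085, -0.015]
ft_force: [-9.7, -2.3, 8.2]
finger_gap: 0.047
```

```bash
python3 -c "
from h import *
fx()
cv2.imwrite('pics/e4.png',snapshot('wrist')[:,:,::-1])"
```

```text
t 29.75 fix x,y,z [-0.9 -0.4 53.1] Ffix [-10.   -0.4   8.2] ang -169.1 tilt [-0.0433  0.0055] gap 0.047
```

View pics/e4.png

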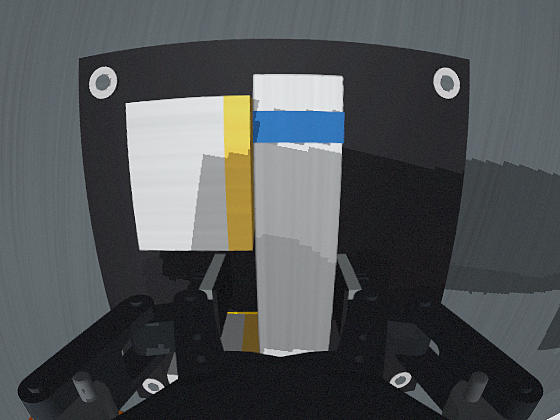

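Request:
step_arm --increments '[{"hand": 0.55,"dx": -3,"dy": 0,"dz": 0,"yaw": 0},{"hand": 0.55,"dx": -2,"dy": 0,"dz": 0,"yaw": 0}]'

```text
t: 29.97
ee_pos: [0.5468, 0.0308, 0.0528]
tcp_rot: [0.292, -3.074, -0.013]
ft_force: [-6.6, -1.5, 5.9]
finger_gap: 0.0471
```

```bash
python3 -c "
from h import *
fx()
c=get_calibration('wrist'); np.save('e5.npy',c,allow_pickle=True)
cv2.imwrite('pics/e5.png',snapshot('wrist')[:,:,::-1])
cv2.imwrite('pics/e5s.png',snapshot('side')[:,:,::-1])
crop('pics/e5s.png',215,170,325,255,7,'pics/e5sz.png')
crop('pics/e5.png',100,60,380,370,2,'pics/e5z.png')"
```

```text
t 29.97 fix x,y,z [-1.1 -0.4 52.8] Ffix [-6.8 -0.2  5.9] ang -169.12 tilt [-0.0544  0.0032] gap 0.0471
```

View pics/e5z.png

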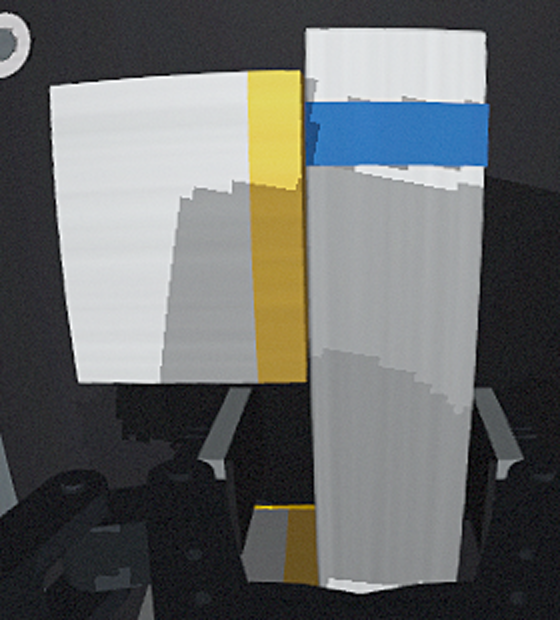

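View pics/e5sz.png

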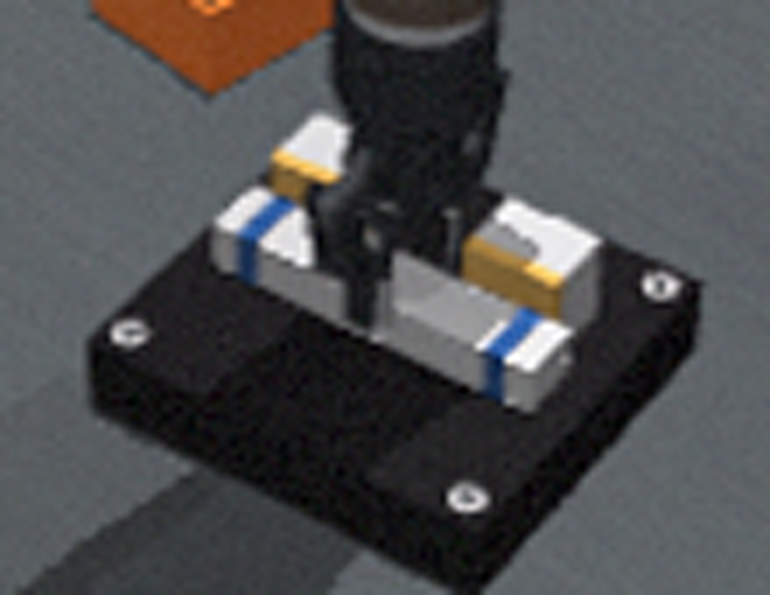

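Request:
step_arm --increments '[{"hand": 0.55,"dx": 4,"dy": 0,"dz": 0,"yaw": 0},{"hand": 0.75,"dx": 0,"dy": 0,"dz": 0,"yaw": 0},{"hand": 0.75,"dx": 0,"dy": 0,"dz": 0,"yaw": 0},{"hand": 0.75,"dx": 0,"dy": 0,"dz": 0,"yaw": 0}]'

```text
t: 30.4
ee_pos: [0.5464, 0.0307, 0.0532]
tcp_rot: [0.293, -3.081, -0.014]
ft_force: [-0.2, -1.0, -0.3]
finger_gap: 0.0641
```

```bash
python3 -c "
from h import *
fx()
cv2.imwrite('pics/e6.png',snapshot('wrist')[:,:,::-1])"
```

```text
t 30.4 fix x,y,z [-1.5 -0.4 53.2] Ffix [-0.4 -1.  -0.3] ang -169.1 tilt [-0.0473  0.0046] gap 0.0641
```

View pics/e6.png

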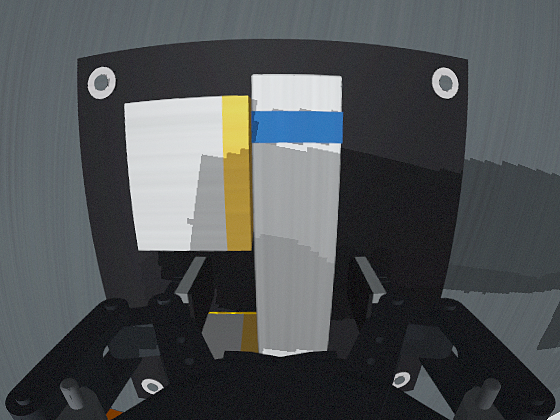

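Request:
step_arm --increments '[{"hand": 0.75,"dx": 3,"dy": 0,"dz": 0,"yaw": 0},{"hand": 0.75,"dx": 0,"dy": 0,"dz": 0,"yaw": 0},{"hand": 0.75,"dx": 0,"dy": 0,"dz": -8,"yaw": 0},{"hand": 0.75,"dx": 0,"dy": 0,"dz": -8,"yaw": 0},{"hand": 0.75,"dx": 0,"dy": 0,"dz": -12,"yaw": 0},{"hand": 0.75,"dx": 0,"dy": 0,"dz": -15,"yaw": 0},{"hand": 0.75,"dx": 0,"dy": 0,"dz": -20,"yaw": 0},{"hand": 0.75,"dx": 0,"dy": 0,"dz": -20,"yaw": 0},{"hand": 0.75,"dx": 0,"dy": 0,"dz": -20,"yaw": 0},{"hand": 0.75,"dx": 0,"dy": 0,"dz": -12,"yaw": 0},{"hand": 0.75,"dx": 0,"dy": 0,"dz": 0,"yaw": 0},{"hand": 0.75,"dx": 0,"dy": 0,"dz": 0,"yaw": 0}]'

```text
t: 31.45
ee_pos: [0.5511, 0.0299, 0.18]
tcp_rot: [0.295, -3.088, -0.014]
ft_force: [-0.1, 0.5, -1.3]
finger_gap: 0.0641
```

```bash
python3 -c "
from h import *
fx()
c=get_calibration('wrist'); np.save('f1.npy',c,allow_pickle=True)
cv2.imwrite('pics/f1.png',snapshot('wrist')[:,:,::-1])"
```

```text
t 31.45 fix x,y,z [  3.   -2.1 180. ] Ffix [-0.   0.5 -1.3] ang -169.08 tilt [-0.0402  0.0054] gap 0.0641
```

View pics/f1.png

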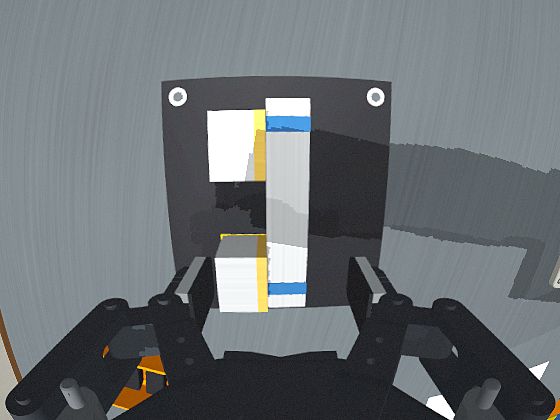

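```bash
python3 -c "
from h import *
crop('pics/f1.png',195,90,325,320,4,'pics/f1z.png')
im=cv2.imread('pics/f1.png')
a=im[92:192,200:320];b=im[222:322,200:320]
cv2.imwrite('pics/f1z.png',cv2.resize(np.hstack([a,b]),None,fx=3.33,fy=3.33,interpolation=cv2.INTER_CUBIC))
cv2.imwrite('pics/f1zz.png',np.hstack([cv2.resize(a[:,40:],None,fx=5,fy=5,interpolation=cv2.INTER_CUBIC),cv2.resize(b[:,40:],None,fx=5,fy=5,interpolation=cv2.INTER_CUBIC)]))"
```

```text
(no output)
```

View pics/f1zz.png

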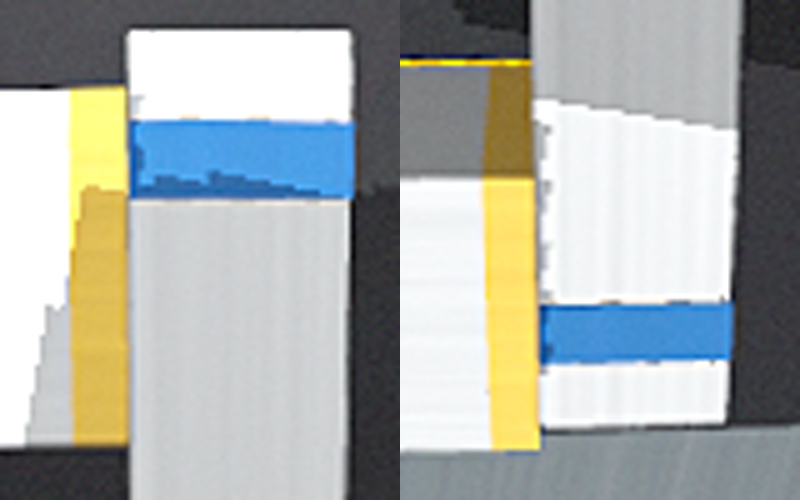

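```bash
python3 -c "
from h import *
c=np.load('f1.npy',allow_pickle=True).item()
A=lambda u,v:(240+u/5-.4,92+v/5-.4)
B=lambda u,v:(240+(u-400)/5-.4,222+v/5-.4)
P=rect(c,[A(128,30),A(352,30),B(728,422),B(540,427)],.073)
Q=np.array([onz(c,*p,.095,True) for p in [A(125,87),A(128,443),B(534,178),B(540,450)]])
def F(P):
    d=P-np.array([.5478,.0314,0]); return np.round(1e3*np.c_[d@[.9816,.1908,0],d@[-.1908,.9816,0]],1)
print(F(P),F(P).mean(0));print(F(Q))
"
```

```text
sides [ 33.8 179.6  34.2 179.4] angs [-168.6  101.    11.   -79.1] ctr [0.5405 0.0302 0.073 ]
[[  9.4 -89.4]
 [-24.4 -89.6]
 [-24.4  90. ]
 [  9.8  90. ]] [-7.4   0.25]
[[  9.7 -80.2]
 [  9.8 -30. ]
 [  9.8  29.7]
 [  9.7  80.1]]
```

```bash
python3 -c "
from h import *
c=np.load('e5.npy',allow_pickle=True).item()
def F(P):
    d=P-np.array([.5478,.0314,0]); return np.round(1e3*np.c_[d@[.9816,.1908,0],d@[-.1908,.9816,0]],1)
A=lambda u,v:(100+u/2-.25,60+v/2-.25)
print(F(np.array([onz(c,*A(*p),.073,True) for p in [(305,30),(306,180),(308,300),(312,450),(318,580),(486,31),(458,580)]])))
print(F(np.array([onz(c,*A(*p),.095,True) for p in [(300,70),(307,382)]])))
"
```

```text
[[  9.6 -88.9]
 [  9.7 -60.8]
 [  9.8 -37.5]
 [ 10.   -4.3]
 [  9.9  32.5]
 [-24.  -89.4]
 [-24.2  34.7]]
[[  9.7 -79.9]
 [  9.7 -29.8]]
```

Request:
step_arm --increments '[{"hand": 0.75,"dx": 10,"dy": 0,"dz": -10,"yaw": 0},{"hand": 0.75,"dx": 20,"dy": 0,"dz": -15,"yaw": 0},{"hand": 0.75,"dx": 25,"dy": 0,"dz": -15,"yaw": 0},{"hand": 0.75,"dx": 25,"dy": 0,"dz": -10,"yaw": 0},{"hand": 0.75,"dx": 25,"dy": 0,"dz": 0,"yaw": 0},{"hand": 0.75,"dx": 25,"dy": 0,"dz": 0,"yaw": 0},{"hand": 0.75,"dx": 10,"dy": 0,"dz": 0,"yaw": 0},{"hand": 0.75,"dx": 0,"dy": 0,"dz": 0,"yaw": 0},{"hand": 0.75,"dx": 0,"dy": 0,"dz": 0,"yaw": 0},{"hand": 0.75,"dx": 0,"dy": 0,"dz": 0,"yaw": 0}]'

```text
t: 32.33
ee_pos: [0.4051, 0.0023, 0.2279]
tcp_rot: [0.294, -3.071, -0.016]
ft_force: [-1.1, -0.2, -1.3]
finger_gap: 0.0642
```

```bash
python3 -c "
from h import *
fx(); go([.5,0,.2])
cv2.imwrite('pics/g_side.png',snapshot('side')[:,:,::-1]);cv2.imwrite('pics/g_scene.png',snapshot('scene')[:,:,::-1])
A=cv2.imread('pics/g_scene.png');B=cv2.imread('pics/g_side.png')
f=lambda im,u,v:cv2.resize(im[v-45:v+45,u-57:u+57],(400,316),interpolation=cv2.INTER_CUBIC)
cv2.imwrite('pics/g.png',np.hstack([f(A,287,230),f(B,271,215)]))"
```

```text
t 32.33 fix x,y,z [-145.6   -1.3  227.9] Ffix [-1.1  0.  -1.3] ang -169.05 tilt [-0.0572  0.0051] gap 0.0642
t 32.33 pos [0.4051 0.0023 0.2279] ang -169.05 tilt [-0.0572  0.0051 -0.9983] gap 0.0642 F [-1.1 -0.2 -1.3] M [-0.03 -0.03 -0.02] q [ 0.    0.1  -0.18  1.35  0.01 -1.76]
yaw 0.0 now [-94.1 -20.7  22.4] after [-94.1 -20.7  22.4]
```

View pics/g.png

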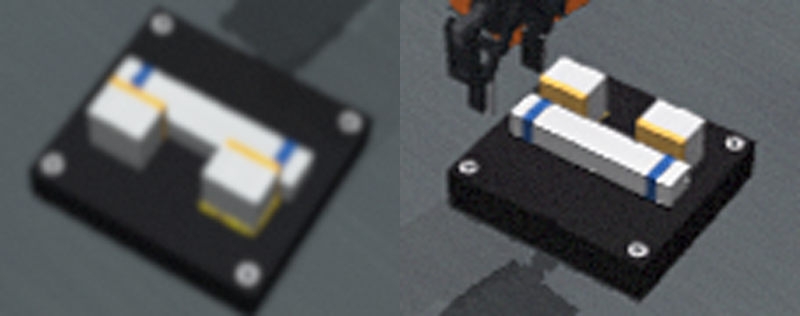

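View pics/g_scene.png

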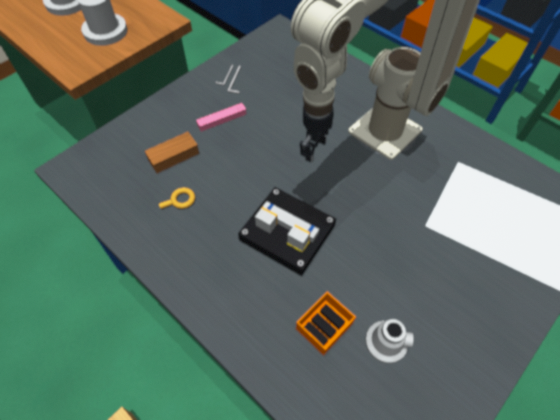

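The arm is clear, the straightedge lies flush on both pads and the bystanders sit where they did in the first picture. I'm handing it in.

```bash
python3 -c "
from h import *
print(np.abs(observe()['qd']).max()); print(hand_in())"
```

```text
0.007519912985617615
the job is handed in; nothing more can be done
None
```

The locator is plugged in and the straightedge is laid against both brass pads. The job is handed in at about 32 s of the 72 s allowed, with the arm clear of everything.

**Locator:** I gripped the head across its 50 mm sides and lowered it into the socket with no contact force until it seated. A wrist picture after release showed the head at its home height. Its pad faces front, within about 0.5 mm of the fixed pad and parallel to within about 0.3°.

**Straightedge:** I laid the aluminium bar in front of the locators, let go, and pushed it home at mid-length with one finger, using about 10 N. In the last wrist check its rear edge was at x = 9.4 to 9.8 mm and both pads at 9.7 to 9.8 mm. It is centred to about 0.3 mm and turned to the fixture's angle. The 0.3 mm gap measured at one end is within picture error. A picture taken during the push showed no gap there.

**What disagreed:** fast moves tilted the tool by up to about 4°. I slowed down and brought the tilt to about 0.6° before plugging in and about 1.6° before laying the bar. When the gripper opened on the locator, the arm shifted about 4 mm, but the check afterwards showed the locator still in place. The bin, eyebolt, housing and offcut look unmoved in the final scene picture.

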